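Strip a filter holder for drying

TASK

The filtration is finished and the vacuum is off: take the filter holder on the vacuum station apart from the top down, one part at a time, and set each part down upright, without dropping it, on its own place to dry: the lid, knob up, in the middle of the white dish, the funnel over the draining post, the support disc in the counterbore of the disc block, and last the filter head on the ring stand with its stem in the hole. Let the disc into its counterbore tilted, edge first, and then lay it flat. Do not knock or shift the small glass beaker and the brown bottle that stand among the places.

Things in the scene. Friction and masses are not known exactly. Their poses are not given: they have to be found in the camera images.
- lid: Black plastic lid on top of the stack: flange 41 mm across, 4 mm thick; on it a round knob 16 mm across, its top 22 mm above the origin (full width from 11 to 22 mm, 12 mm neck below); under it a plug 33 mm across, 6 mm deep, loose in the funnel's mouth. Origin: centre of the flange's underside; z up through the knob. 40 g. Standing on its plug in the dish, its origin is 9 mm above the dish's.
- funnel: Stainless steel filter funnel, a plain straight tube, 46 mm outside, 37 mm bore, 80 mm tall, open at both ends, standing on the disc. Origin: centre of its lower end; z along the tube, up. About 160 g.
- disc: Support disc: steel plate 54 mm across, 10 mm thick, with a darker perforated screen 34 mm across raised 2 mm on its top (the funnel stands loosely round it). Origin: centre of its underside; z up. It lies loosely in a recess 57 mm across and 3 mm deep in the head: 7 mm of its edge stand free above the head's rim. About 110 g.
- head: Filter head, lowest of the stack: aluminium, 66 mm across, 22 mm tall (lowest 5 mm taper to 56 mm), under it a rubber stem 16 mm across, 20 mm long. Origin: centre of the flat underside, where the stem begins; z up. It stands on the 44 mm collar of the fixed vacuum station, stem in a 21 mm socket, origin 58 mm above the table. Station: foot 100 mm across, valve to one side below 49 mm. 220 g.
- dish: Place of the lid: fixed white porcelain dish, 86 mm across the rim, 12 mm high, flat inner floor 73 mm across, 3 mm above the table. Origin: centre of its underside, on the table; z up.
- post: Place of the funnel: fixed draining post, a white plastic disc 80 mm across and 12 mm thick with an upright round post 16 mm across in its middle, whose tapered top is 72 mm above the table. Origin: centre of its underside, on the table; z up. The funnel goes over the post and stands on the disc: its origin is then 12 mm above this one.
- seat: Place of the disc: fixed round white plastic block 82 mm across and 14 mm high, a dark spot in its middle, with a round counterbore 60 mm across and 3 mm deep in its top, so that the floor of the counterbore is 11 mm above the table and the seated disc stands 7 mm proud of the rim. Origin: centre of its underside, on the table; z up.
- stand: Place of the head: fixed steel ring stand, 60 mm across and 34 mm high on a thin foot 86 mm across, with an upright hole 30 mm across that reaches down to 4 mm above the table. Origin: centre of its underside, on the table; z up. The head's stem goes into the hole and its flat underside rests on the ring: its origin is then 34 mm above this one.
- beaker: Bystander, to be left alone: small empty glass beaker, about 58 mm across and 80 mm high, loose on the table. Origin: centre of its underside; z up.
- bottle: Bystander, to be left alone: small brown glass bottle with a black cap and a white band, 34 mm across and 68 mm high, loose on the table. Origin: centre of its underside; z up.
Not all that is in view belongs to the job. What is meant by the disc is not purple, and is the smaller of those in its own colour.

How it is judged:
By the outcome, as a careful person would: the job done as asked, in the order asked, and still so for the second after the job is handed in, with the robot touching nothing.
It also fails if it takes over 134 s, if anything falls off the work surface, if the arm or the gripper's body presses on something with over 40 N, if the wrist force passes 120 N, or if a joint passes its speed limit or range.

ROBOT

A 6-joint arm with a two-finger parallel gripper is mounted at the origin on the work surface. World frame = base frame: x ahead of the robot, y to its left, z up, the work surface at z = 0. Lengths are in mm, angles in rad, forces in N, time in s.
With the tool pointing down it reaches from about 275 to 850 mm from the base axis. Payload 19 kg.
Tool frame: the origin (TCP) lies between the finger pads; the fingertips stand finger_overhang ahead of it and the grasp point (between the pads) lies 5 mm behind it (finger_overhang is the distance from the TCP to the fingertips, in mm); z points along the fingers, y is the direction in which the jaws open and shut (so a half turn about z gives the same grasp; the last joint's range is limited). The gripper opens to 85 mm and grips with 20 to 120 N. Pads are 22 mm wide; open, the fingers measure 114 mm over their backs; the gripper's body (76 mm by 85 mm) begins 54 mm behind the grasp point. The pads swing forward as they close: fully open they stand 13 mm farther back than shut.
Start: joints at [-1.45, 0.15, 1.437, -0, 1.554, -0.134], TCP at [144.905, -556.409, 217.067] pointing down, gripper open.
Joint ranges: [-2.8, 2.8], [-0.68, 2.1], [0.12, 2.68], [-1.39, 4.53], [0.16, 2.79], [-2.81, 2.81]. Speed limits (rad/s): [1.89, 1.89, 2.22, 3.01, 3.01, 3.01].

INTERFACE

Orientations are given as a rotation vector (axis times angle).
In Python, from rig import * gives the robot as it stands.
- The arm moves only by the shell command python3 -m handwheel 'ROWS' [FORCE]. ROWS is JSON, one flat list of numbers, 5 for each row, row after row: the opening, from 0 (shut) to 1 (fully open), then the shift along the tool's x, y, z in mm, then the turn about the tool's z in degrees. A call has 1 to 10 rows; each row shifts and turns the commanded pose from where the row before left it, along the tool's axes as they then stand; what a row does not reach is not made up. A row lasts 1/12 s, in which the tool goes at most 41.7 mm and 7.16 degrees, less where a joint would pass 70% of its speed; a pose out of reach is approached as far as the arm can. A call is refused whole if a number of a shift passes 41.7 or a number of a turn 7.16, either way. A call with a gripper value outside its range is refused whole. The fingers move at their own pace and stop on an object; FORCE is the grip in N (left out, the last holds). Time passes only in rows, so rows that do not move let the fingers close. It gives the time, the measured TCP pose, the force and the opening at its end, in the units of the state.
- get_state(): the state, without advancing time (a new reading comes with each control period).
- get_image(name): name is "scene" or "top" or "wrist"; returns a dict with "image" (384x512x3 uint8, blue, green, red), "camera_matrix" (3x3 intrinsics, pixels), "position" and "attitude" of the camera in the world. Camera axes: x right, y up, looking along -z (the intrinsics and any distortion apply to the point x, -y, -z); pixel columns grow to the right and rows downward; lengths in mm; the calibration is good to about 2 mm. A picture is of the moment at which its call begins. There is no depth.
- job_done(): hands the job in, once; it reports no verdict.
Trained networks look in the newest picture that a camera, given by its name, has taken for a name from the list of things; names that differ only in an ending like _2 or _b are one class to them, and where a whole thing is asked for, a point or a joint stands for the part that bears it (a point fixed in the world has none). Each returns a list of dicts, best first, with "p" (0 to 1); they miss things now and then, are a little off and sometimes report something else, mostly with a low value. They report only what shows in the picture. A call takes as long as a camera call. They do not tell look-alikes from the thing itself.
- search_frame(camera, thing): "box" ([left, top, right, bottom] in pixels, round what is visible of it).
The state is a dict: "t": time; "q": joint angles; "joint_velocities": joint speeds; "tau": joint torques, N m; "ee_pos": TCP position; "orientation": TCP orientation; "contact_force": force on the tool from outside, world axes, zero at the start; "torque": the same for the moment, N m; "opening": finger opening in mm.
Only numpy, scipy, OpenCV 4.12 (cv2) and the standard library are available. Lean on these libraries where they do the work, as an engineer would, in place of code of your own. Each camera call takes 0.05 s, during which the arm holds its last target.

## Working session

There is one attempt and no reset: what is moved stays moved. The work goes in short steps, Python scripts to look and compute and a shell command to move; the robot and the scene stay as the last step left them, time stands still between calls to the robot, and variables do not carry over. Pictures are saved under pics/ and viewed, and the job is handed in when it is done.

```bash
ls; mkdir -p pics
python3 - <<'E'
from rig import *
import cv2
s=get_state();print(s)
for n in("scene","top","wrist"):
    d=get_image(n);cv2.imwrite(f"pics/{n}0.png",d["image"]);print(n,d["camera_matrix"],d["position"],d["attitude"],[k for k in d])
    for th in("lid","funnel","disc","head","dish","post","seat","stand","beaker","bottle"):
        print(th,[(round(r["p"],2),[round(float(x)) for x in r["box"]]) for r in search_frame(n,th)])
E
```

```text
pics
{'t': 0.0, 'q': array([-1.45003928e+00,  1.50995276e-01,  1.43804107e+00,  8.32441068e-06,
        1.55381492e+00, -1.33991089e-01]), 'joint_velocities': array([ 0.00129989, -0.00148045, -0.00085558, -0.00022837,  0.00051006,
        0.00033822]), 'tau': array([-9.54841130e-05, -7.13057971e+01, -5.70867634e+01, -1.02011929e-04,
        9.15693585e-03, -5.39948587e-05]), 'ee_pos': array([ 144.85626259, -556.17196353,  216.46519766]), 'orientation': array([-3.11489395e+00, -3.98916184e-01, -2.61450591e-05]), 'contact_force': array([ 0.16055921,  0.8583521 , -0.3709266 ]), 'torque': array([ 0.01697613, -0.02072763, -0.00951815]), 'opening': 85.4051356016415}
scene [[453.79271236   0.         256.70052268]
 [  0.         453.79271236 189.32252277]
 [  0.           0.           1.        ]] [780.10817961 620.79470828 920.52613067] [0.23290617 0.8749984  2.53639079] ['image', 'camera_matrix', 'position', 'attitude']
lid [(0.66, [312, 229, 332, 248])]
funnel [(0.76, [304, 235, 335, 268])]
disc [(0.65, [362, 258, 390, 279]), (0.57, [315, 318, 355, 358])]
head [(0.58, [300, 256, 333, 276
[... 750 characters left out ...]
head []
dish [(0.74, [341, 197, 364, 221]), (0.46, [296, 130, 321, 153])]
post [(0.96, [257, 178, 278, 201])]
seat [(0.76, [294, 131, 321, 152])]
stand [(0.77, [194, 136, 223, 165]), (0.24, [341, 197, 365, 221])]
beaker [(0.82, [250, 143, 267, 167])]
bottle [(0.65, [296, 191, 304, 202]), (0.33, [161, 192, 183, 212]), (0.15, [295, 131, 320, 151])]
wrist [[274.21563342   0.         258.22776602]
 [  0.         274.21563342 191.60387627]
 [  0.           0.           1.        ]] [ 215.37841546 -538.25679181  372.5844886 ] [-0.24919718  0.19056658 -1.30631352] ['image', 'camera_matrix', 'position', 'attitude']
lid []
funnel []
disc []
head []
dish []
post []
seat []
stand []
beaker []
bottle []
```

View pics/scene0.png

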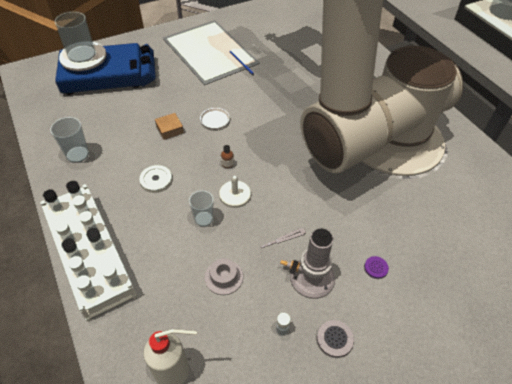

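View pics/top0.png

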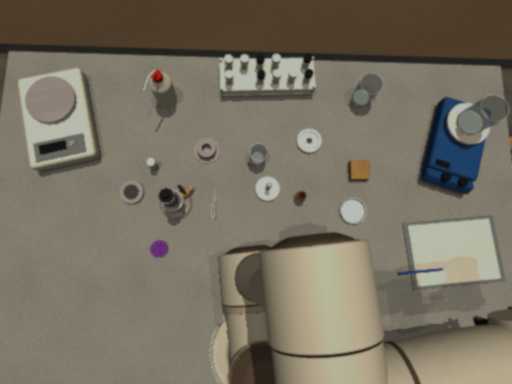

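View pics/wrist0.png

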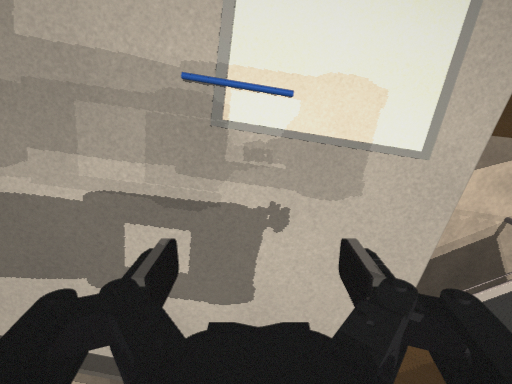

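```bash
python3 -c "
import rig;print([k for k in dir(rig) if k[0]!='_']);print(getattr(rig,'finger_overhang',None))"
cat > h.py <<'E'
from rig import *
import numpy as np, cv2
from scipy.spatial.transform import Rotation as R
def cam(d): return d["camera_matrix"],np.array(d["position"]),R.from_rotvec(d["attitude"]).as_matrix()
def proj(d,P):
    K,p,A=cam(d);c=(np.atleast_2d(P)-p)@A;c=c*[1,-1,-1];u=c@K.T;return u[:,:2]/u[:,2:]
def ray(d,uv):
    K,p,A=cam(d);v=np.linalg.inv(K)@[uv[0],uv[1],1];return p,A@(v*[1,-1,-1])
def plane(d,uv,z):
    p,v=ray(d,uv);return p+v*(z-p[2])/v[2]
def circ(c,r,z,n=60):
    a=np.linspace(0,2*np.pi,n);return np.c_[c[0]+r*np.cos(a),c[1]+r*np.sin(a),np.full(n,z)]
E
python3 - <<'E'
from h import *
S=get_image("scene");T=get_image("top")
import pickle;pickle.dump((S,T),open("c.pkl","wb"))
# rough: (scene uv, top uv, z of plane)
for n,su,tu,z in[("dish",(214,118),(352,210),8),("seat",(155,178),(308,141),14),("post disc",(235,193),(267,189),12),("stand ring",(223,271),(206,149),34),("lid top",(321,234),(166,193),185),("beaker",(202,217),(257,158),0),("bottle",(227,152),(300,196),60),("bigdisc",(335,338),(131,192),6),("purple",(376,267),(159,249),8),("station foot",(313,278),(175,203),0)]:
    print(n,plane(S,su,z).round(),plane(T,tu,z).round())
for nm,d,b in(("s",S,(180,90,360,310)),("t",T,(110,110,390,270))):
    im=d["image"][b[1]:b[3],b[0]:b[2]];f=min(790/im.shape[1],590/im.shape[0]);cv2.imwrite(f"pics/crop_{nm}.png",cv2.resize(im,None,fx=f,fy=f,interpolation=3));print(f)
E
```

```text
['IKError', 'finger_overhang', 'get_image', 'get_state', 'job_done', 'search_frame']
14.0
dish [ 425. -303.    8.] [ 428. -299.    8.]
seat [ 656. -159.   14.] [ 652. -160.   14.]
post disc [492. -23.  12.] [490. -26.  12.]
stand ring [616. 174.  34.] [612. 170.  34.]
lid top [443. 264. 185.] [444. 258. 185.]
beaker [594.  -1.   0.] [595.   6.   0.]
bottle [ 468. -119.   60.] [ 462. -123.   60.]
bigdisc [472. 403.   6.] [474. 404.   6.]
purple [299. 309.   8.] [298. 306.   8.]
station foot [438. 264.   0.] [442. 265.   0.]
2.6818181818181817
2.8214285714285716
```

View pics/crop_s.png

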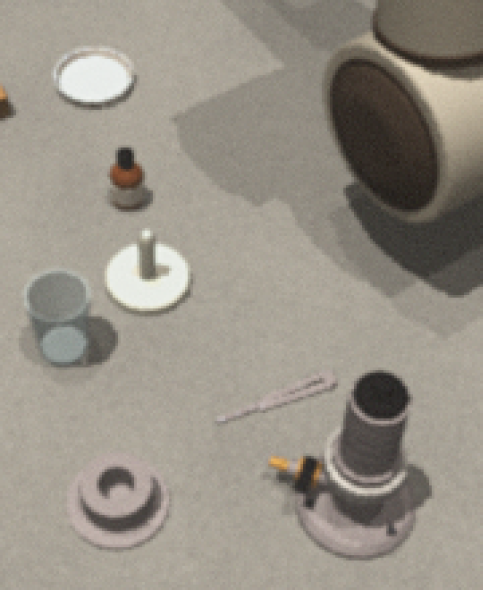

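View pics/crop_t.png

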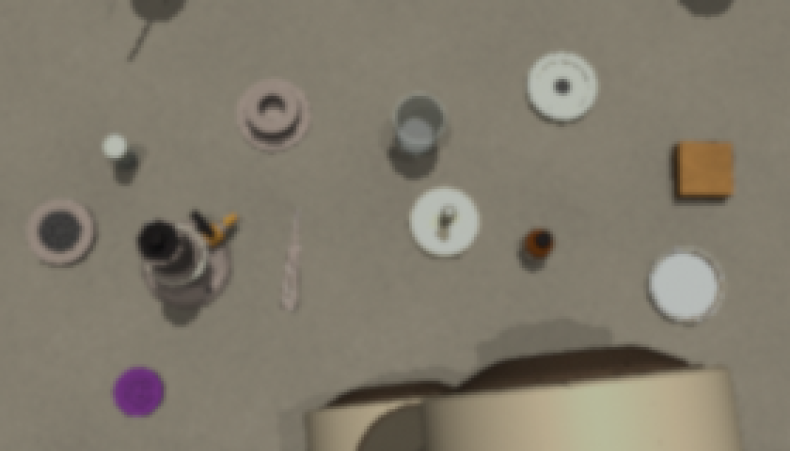

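Run:
```python
from h import *
s=get_state();A=R.from_rotvec(s["orientation"]).as_matrix();print(A.round(3),s["q"])
d=get_image("wrist");K,p,B=cam(d)
print("cam in tool",(A.T@(p-s["ee_pos"])).round(1),(A.T@B).round(3))
print(proj(d,s["ee_pos"]+A@[0,0,0]),proj(d,s["ee_pos"]+A@[0,40,0]),proj(d,s["ee_pos"]+A@[0,-40,0]))
```

```text
[[ 0.968  0.252 -0.   ]
 [ 0.252 -0.968  0.   ]
 [ 0.    -0.    -1.   ]] [-1.45001322e+00  1.50504616e-01  1.43740481e+00 -4.34228416e-06
  1.55379685e+00 -1.33981334e-01]
cam in tool [  72.8    0.2 -155.5] [[ 0.     0.958  0.288]
 [ 1.     0.    -0.002]
 [-0.002  0.288 -0.958]]
[[257.53046161 231.93755029]] [[322.07323504 231.89409724]] [[192.94022855 231.9810353 ]]
```

```bash
python3 -m handwheel '[1,0,0,0,7, 1,0,0,0,7.1, 1,0,0,-10,0]'
```

```text
t: 2.05
ee_pos: [144.8, -555.8, 225.7]
orientation: [-3.139, -0.003, 0.0]
contact_force: [-0.7, -0.6, -0.3]
opening: 85.1
```

Run:
```python
from h import *
s=get_state();A=R.from_rotvec(s["orientation"]).as_matrix()
d=get_image("wrist");im=d["image"].copy();print(s["q"])
f=3;im=cv2.resize(im[190:384,100:420],None,fx=2.4,fy=2.4,interpolation=3)
for z in(14,1,-5,-12,-30):
  for y in(-42.5,42.5):
   for x in (-11,11):
    u=(proj(d,s["ee_pos"]+A@[x,y,z])[0]-[100,190])*2.4;cv2.circle(im,tuple(int(a) for a in u),3,(0,255,255) if z!=14 else (0,0,255),1)
    cv2.putText(im,str(z),tuple(int(a)+4 for a in u),0,.4,(0,255,0))
cv2.imwrite("pics/w1.png",im)
```

```text
[-1.44999588e+00  1.48416926e-01  1.42250526e+00  3.45574104e-05
  1.57352357e+00  1.18934937e-01]
```

View pics/w1.png

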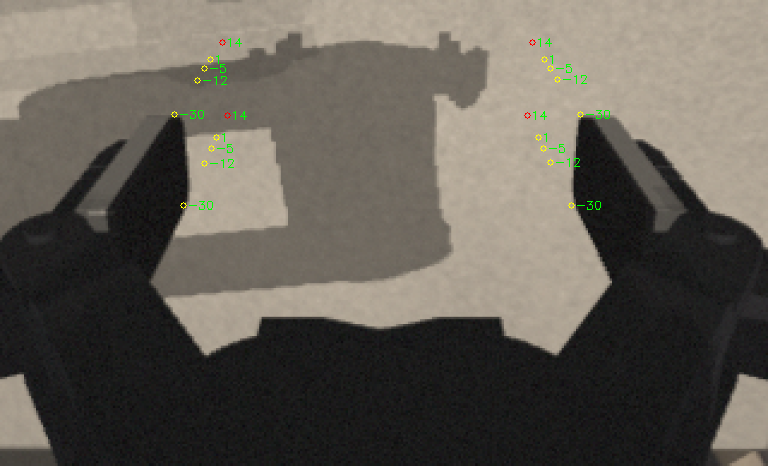

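```bash
python3 -m handwheel '[1,29,-26,-7,0,1,29,-26,-7,0,1,29,-26,-7,0,1,29,-26,-7,0,1,29,-26,-7,0,1,29,-26,-7,0,1,29,-26,-7,0,1,29,-26,-7,0,1,29,-26,-7,0,1,29,-26,-7,0]'; python3 -m handwheel '[1,10,-40,0,0,1,10,-40,0,0,1,10,-40,0,0,1,10,-40,0,0,1,10,-40,0,0,1,0,-41,0,0,1,0,-41,0,0,1,0,-41,0,0,1,0,-41,0,0,1,0,-41,0,0]'
```

```text
t: 2.93
ee_pos: [433.8, -292.3, 298.4]
orientation: [3.141, 0.022, 0.002]
contact_force: [0.2, -1.2, -0.1]
opening: 85.0
t: 3.77
ee_pos: [478.6, 113.5, 298.1]
orientation: [-3.141, -0.022, -0.002]
contact_force: [0.2, -1.3, 0.4]
opening: 85.3
```

```bash
python3 -m handwheel '[1,-10,-36,0,0,1,-10,-36,0,0,1,-10,-36,0,0,1,-8,-36,0,0,1,0,0,0,0]'
python3 - <<'E'
from h import *
s=get_state();A=R.from_rotvec(s["orientation"]).as_matrix();print(s["ee_pos"])
for n in("wrist","scene"):
    d=get_image(n);im=d["image"].copy()
    for z in(14,-30): 
      for y in(-42,42):
        u=proj(d,s["ee_pos"]+A@[0,y,z])[0];cv2.circle(im,tuple(int(a) for a in u),2,(0,255,255) if z!=14 else (0,0,255),1)
    if n=="scene":
        im=cv2.resize(im[130:330,210:430],None,fx=3,fy=3,interpolation=3)
    else:
        for th in("lid","funnel"): print(th,search_frame("wrist",th))
    cv2.imwrite(f"pics/{n}2.png",im)
E
```

```text
t: 4.18
ee_pos: [438.0, 260.1, 297.8]
orientation: [-3.14, -0.029, -0.001]
contact_force: [0.4, -0.1, -1.4]
opening: 85.4
[438.03244344 260.10988519 297.84181951]
lid [{'box': [237.3, 162.9, 275.6, 196.7], 'p': 0.71}]
funnel [{'box': [239.5, 145.4, 278.3, 190.6], 'p': 0.64}, {'box': [414.4, 19.5, 489.2, 74.2], 'p': 0.16}]
```

View pics/wrist2.png

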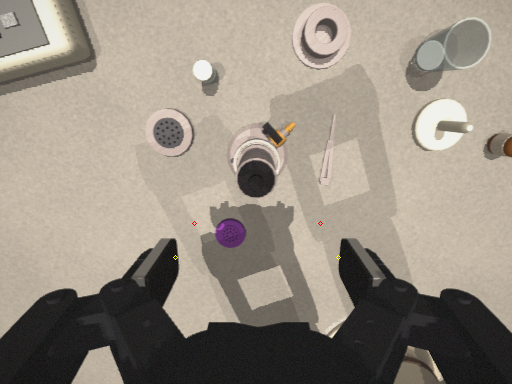

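View pics/scene2.png

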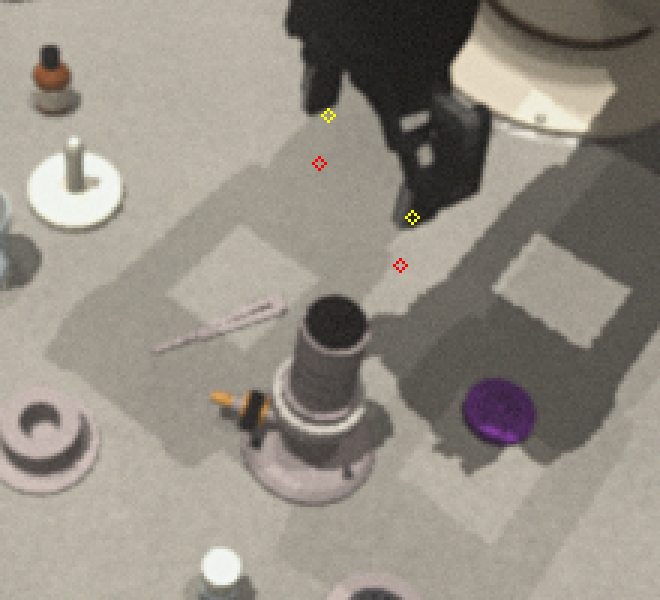

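```bash
python3 -m handwheel '[0,0,0,0,0,0,0,0,0,0,0,0,0,0,0,0,0,0,0,0,0,0,0,0,0,0,0,0,0,0,0,0,0,0,0,0,0,0,0,0]' 20
python3 - <<'E'
from h import *
s=get_state();A=R.from_rotvec(s["orientation"]).as_matrix();print(s["ee_pos"],s["opening"])
for n in("wrist","scene"):
    d=get_image(n);im=d["image"].copy()
    b=(210,130,430,330) if n=="scene" else (150,150,370,350)
    im=cv2.resize(im[b[1]:b[3],b[0]:b[2]],None,fx=2.7,fy=2.7,interpolation=3)
    for z in(14,0,-15,-30): 
        u=(proj(d,s["ee_pos"]+A@[0,0,z])[0]-b[:2])*2.7;cv2.circle(im,tuple(int(a) for a in u),2,(0,255,255) if z!=14 else (0,0,255),1)
    cv2.imwrite(f"pics/{n}3.png",im)
E
```

```text
t: 5.05
ee_pos: [439.9, 255.2, 297.2]
orientation: [-3.141, -0.014, -0.0]
contact_force: [0.7, 0.5, 0.4]
opening: 0.6
[439.867978   255.15322934 297.17456517] 0.6208751888327801
```

View pics/wrist3.png

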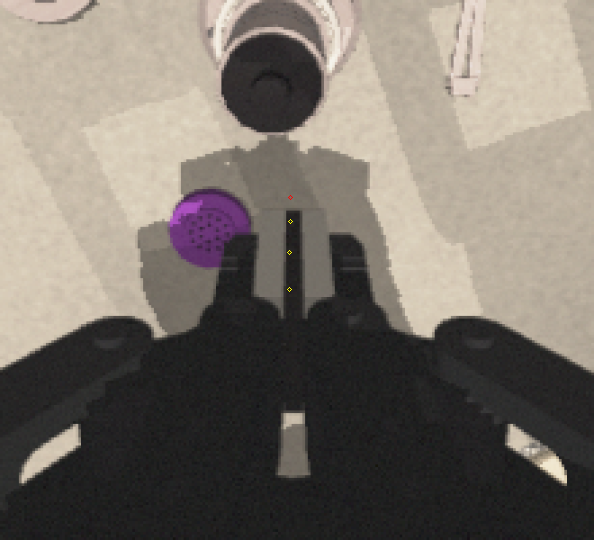

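View pics/scene3.png

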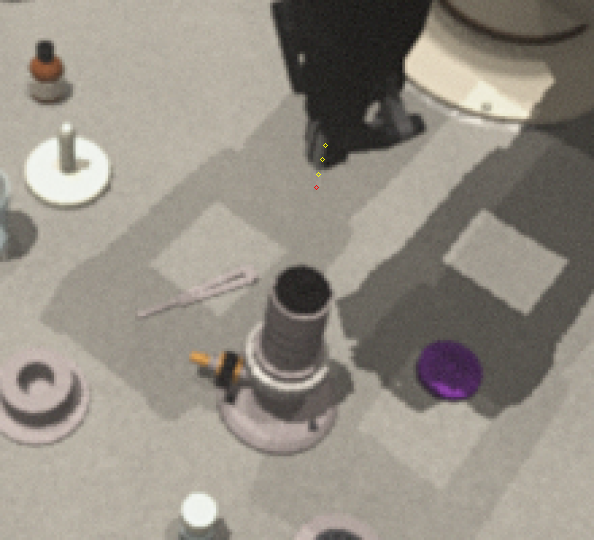

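```bash
python3 -m handwheel '[0,-5,40,0,0,0,-5,40,10,0,0,-5,40,30,0,0,-5,5,40,0,0,0,0,40,0,0,0,0,40,0,0,0,0,40,0,0,0,0,40,0,0,0,0,26,0,0,0,0,0,0]'
python3 - <<'E'
from h import *
for n in("scene","wrist"):
    cv2.imwrite(f"pics/{n}4.png",get_image(n)["image"])
print(get_state()["ee_pos"],get_state()["contact_force"])
E
```

```text
t: 5.98
ee_pos: [418.8, 136.4, 31.7]
orientation: [3.141, 0.014, -0.012]
contact_force: [-0.2, 0.2, -0.9]
opening: 0.3
[421.78468028 136.90946172  36.82006786] [1.09895011 0.75462875 1.06961049]
```

View pics/wrist4.png

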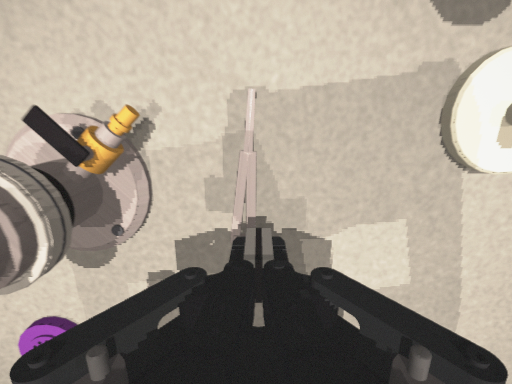

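View pics/scene4.png

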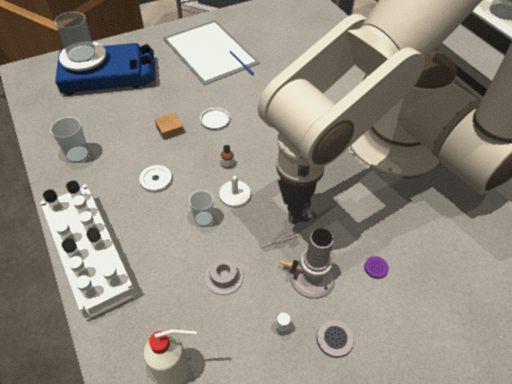

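```bash
python3 -m handwheel '[0,-25,10,0,0,0,0,0,6,0,0,0,0,5,0,0,0,0,4,0,0,0,0,4,0,0,0,0,0,0]'; python3 -m handwheel '[0,0,0,3,0,0,0,0,3,0,0,0,0,0,0]';python3 -m handwheel '[0,0,0,3,0,0,0,0,3,0,0,0,0,0,0]'
```

```text
t: 6.58
ee_pos: [397.2, 126.8, 17.1]
orientation: [-3.141, -0.014, 0.0]
contact_force: [0.4, -0.4, 0.7]
opening: -0.0
t: 6.83
ee_pos: [396.7, 126.7, 10.8]
orientation: [-3.142, -0.014, 0.001]
contact_force: [0.5, -0.7, -0.9]
opening: 0.2
t: 7.08
ee_pos: [396.5, 126.6, 4.7]
orientation: [3.142, 0.014, -0.001]
contact_force: [0.2, -0.0, -1.3]
opening: 0.4
```

No contact at TCP 4.7 mm: the tips are not 14 mm ahead as stated; this agrees with the cameras.

```bash
python3 -m handwheel '[0,0,0,3,0,0,0,0,3,0,0,0,0,0,0]'; python3 -m handwheel '[0,0,0,3,0,0,0,0,3,0,0,0,0,0,0]'; python3 -m handwheel '[0,0,0,2,0,0,0,0,0,0]'
```

```text
t: 7.33
ee_pos: [396.5, 126.6, -1.3]
orientation: [-3.142, -0.014, 0.001]
contact_force: [0.5, -0.8, -0.7]
opening: 0.2
t: 7.58
ee_pos: [396.5, 126.6, -7.3]
orientation: [-3.142, -0.014, 0.001]
contact_force: [-0.9, -0.5, 0.2]
opening: 0.3
t: 7.75
ee_pos: [396.7, 126.7, -9.0]
orientation: [-3.141, -0.014, 0.001]
contact_force: [-0.5, -0.5, -0.2]
opening: 0.0
```

```bash
python3 -m handwheel '[0,0,0,2,0,0,0,0,0,0]'; python3 -m handwheel '[0,0,0,2,0,0,0,0,0,0]';python3 -m handwheel '[0,0,0,2,0,0,0,0,0,0]'
python3 - <<'E'
from h import *
cv2.imwrite("pics/w5.png",get_image("wrist")["image"]);cv2.imwrite("pics/s5.png",cv2.resize(get_image("scene")["image"][150:280,230:400],None,fx=4,fy=4))
E
```

```text
t: 7.92
ee_pos: [396.7, 126.6, -11.0]
orientation: [-3.141, -0.014, 0.0]
contact_force: [-0.9, 0.5, -1.3]
opening: -0.1
t: 8.08
ee_pos: [396.7, 126.6, -13.0]
orientation: [-3.141, -0.014, 0.0]
contact_force: [-0.3, -0.8, -0.7]
opening: -0.0
t: 8.25
ee_pos: [397.0, 126.7, -14.2]
orientation: [-3.141, -0.014, -0.0]
contact_force: [-4.3, -1.1, 12.2]
opening: -0.2
```

View pics/s5.png

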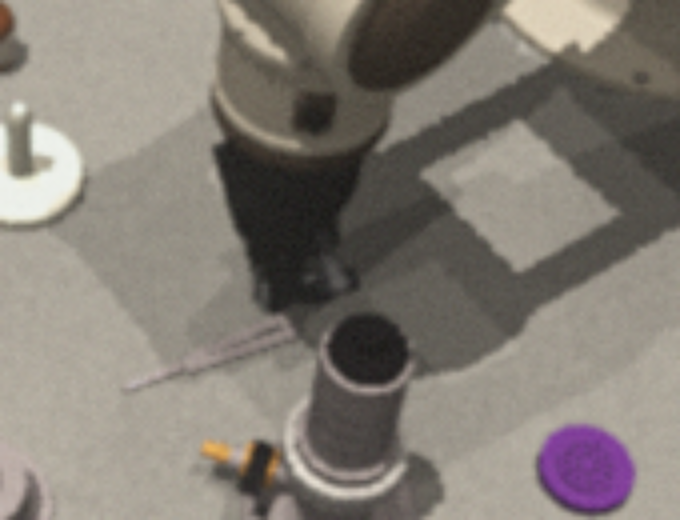

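```bash
python3 -m handwheel '[0.35,0,0,-40,0,0.35,0,0,-40,0,0.35,0,0,-40,0,0.35,0,0,-40,0,0.35,0,0,-40,0,0.35,10,-20,-32,0,0.35,10,-40,0,0,0.35,10,-40,0,0,0.35,8,-32,0,0,0.35,0,0,0,0]'
python3 - <<'E'
from h import *
import pickle
S,T=pickle.load(open("c.pkl","rb"))
print(plane(T,(165.6,195.4),176),plane(S,(321.7,237.7),171))
s=get_state();print(s["ee_pos"],s["opening"])
d=get_image("wrist");im=d["image"];cv2.imwrite("pics/w6.png",im)
print(search_frame("wrist","lid"))
K,p,A=cam(d);print(p)
g=cv2.cvtColor(im,cv2.COLOR_BGR2GRAY);print(proj(d,[440,263,171]))
E
```

```text
t: 9.18
ee_pos: [434.1, 263.3, 216.6]
orientation: [-3.14, -0.018, 0.001]
contact_force: [0.5, 0.2, 0.5]
opening: 29.9
[438.61080475 260.9629268  176.        ] [440.34920672 264.69706163 171.        ]
[434.12253693 263.31628992 216.5964945 ] 29.8770823694395
[{'box': [233.4, 174.6, 285.7, 222.3], 'p': 0.7}]
[507.06962995 263.71035965 372.05740378]
[[258.00595591 199.85032454]]
```

View pics/w6.png

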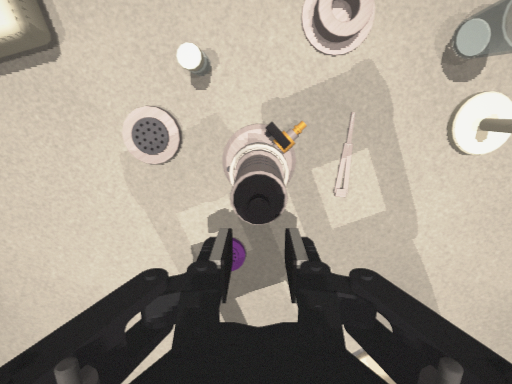

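```bash
cat >> h.py <<'E'
def fit(d,c0,rs,sgn=None,span=8,step=0.5):
    """rs: list of (r,z,sign) ; sign +1 brighter inside, -1 darker inside,0 any. grid search centre"""
    g=cv2.GaussianBlur(cv2.cvtColor(d["image"],cv2.COLOR_BGR2GRAY),(3,3),0).astype(np.float32)
    best=None
    for dx in np.arange(-span,span+.1,step):
        for dy in np.arange(-span,span+.1,step):
            sc=0
            for r,z,sg in rs:
                c=(c0[0]+dx,c0[1]+dy)
                a=proj(d,circ(c,r-1.5,z)).astype(np.float32);b=proj(d,circ(c,r+1.5,z)).astype(np.float32)
                va=cv2.remap(g,a[:,:1],a[:,1:],1)-cv2.remap(g,b[:,:1],b[:,1:],1)
                sc+=np.mean(np.abs(va)) if sg==0 else sg*np.mean(va)
            if best is None or sc>best[0]: best=(sc,c[0],c[1])
    return np.round(best,1)
E
python3 - <<'E'
from h import *
import pickle
S,T=pickle.load(open("c.pkl","rb"));W=get_image("wrist")
print("lid W",fit(W,(440,263),[(20.5,171,-1)]),fit(W,(440,263),[(8,189,0),(20.5,171,-1)]))
for n,d in(("S",S),("T",T)):
    print(n,"lid",fit(d,(440,263),[(20.5,171,-1)]))
    print(n,"dish",fit(d,(426,-301),[(43,12,1)]))
    print(n,"post",fit(d,(491,-24),[(40,12,1)]))
    print(n,"seat",fit(d,(654,-160),[(41,14,1)]))
    print(n,"stand",fit(d,(614,172),[(43,2,1)]),fit(d,(614,172),[(15,34,-1),(43,2,1)]))
    print(n,"beaker",fit(d,(594,3),[(29,80,0),(29,0,0)]))
    print(n,"bottle",fit(d,(465,-121),[(17,0,0)]))
print("W stand",fit(W,(614,172),[(43,2,1)]))
E
```

```text
lid W [106.7 440.  263. ] [111.2 440.  263. ]
S lid [ 53.3 439.5 263. ]
S dish [  19.8  424.5 -303. ]
S post [ 31.3 492.5 -26.5]
S seat [  34.9  655.  -163.5]
S stand [  9.3 614.  167.5] [ 38.1 615.  169.5]
S beaker [ 20.1 597.5  10.5]
S bottle [  16.3  457.  -127.5]
T lid [ 24.  440.5 262.5]
T dish [  11.8  427.5 -303.5]
T post [ 19.2 494.5 -27. ]
T seat [  19.9  657.  -163.5]
T stand [  3.5 618.  172. ] [ 19.2 617.  171. ]
T beaker [ 16.4 588.    7. ]
T bottle [  12.   457.5 -128. ]
W stand [ 25.3 616.5 171. ]
```

```bash
python3 -m handwheel '[0.35,6,0,20,0,0.35,0,0,20,0,0.35,0,0,10,0,0.35,0,0,6,0,0.35,0,0,0,0,0.35,0,0,0,0]'
python3 - <<'E'
from h import *
s=get_state();print(s["ee_pos"],s["contact_force"]);cv2.imwrite("pics/w7.png",get_image("wrist")["image"]);cv2.imwrite("pics/s7.png",cv2.resize(get_image("scene")["image"][150:310,230:400],None,fx=3.5,fy=3.5))
E
```

```text
t: 9.83
ee_pos: [439.8, 258.7, 162.0]
orientation: [-3.141, -0.013, -0.001]
contact_force: [1.1, -0.6, 0.6]
opening: 30.1
[439.84030639 258.73495108 162.02327335] [ 1.11106092 -0.64502303  0.63162159]
```

View pics/w7.png

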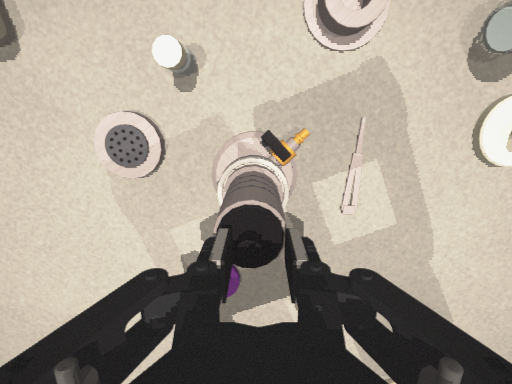

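View pics/s7.png

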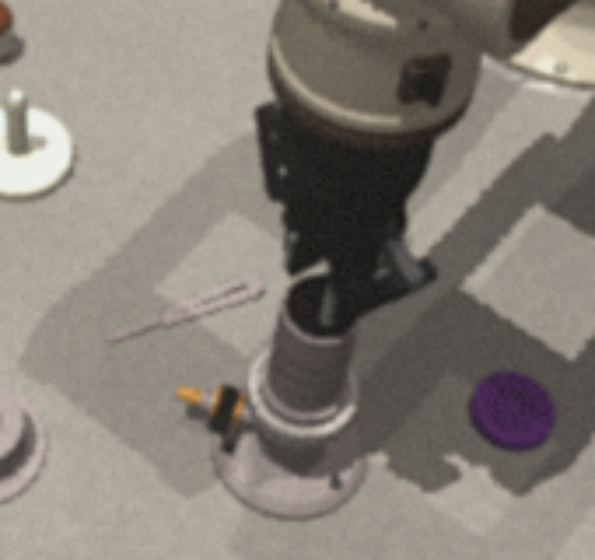

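```bash
python3 -m handwheel '[0.35,0,-4,1,0,0.35,0,0,0,0,0.35,0,0,0,0]' 30;  python3 -m handwheel '[0,0,0,0,0,0,0,0,0,0,0,0,0,0,0,0,0,0,0,0,0,0,0,0,0,0,0,0,0,0]' 30
```

```text
t: 10.18
ee_pos: [439.7, 263.3, 160.5]
orientation: [-3.141, -0.014, -0.0]
contact_force: [0.0, 0.4, 0.4]
opening: 29.7
t: 10.68
ee_pos: [439.7, 263.1, 160.5]
orientation: [-3.141, -0.014, -0.001]
contact_force: [-1.2, 1.0, 3.9]
opening: 14.0
```

```bash
python3 -m handwheel '[0,0,0,0,0,0,0,0,0,0]' 30; python3 -m handwheel '[0,0,0,-3,0,0,0,0,-3,0,0,0,0,-6,0,0,0,0,-10,0,0,0,0,-10,0,0,0,0,0,0]'
python3 - <<'E'
from h import *
s=get_state();print(s["ee_pos"],s["contact_force"],s["opening"]);cv2.imwrite("pics/w8.png",get_image("wrist")["image"]);cv2.imwrite("pics/s8.png",cv2.resize(get_image("scene")["image"][150:310,230:400],None,fx=3.5,fy=3.5))
E
```

```text
t: 10.85
ee_pos: [439.7, 263.1, 160.4]
orientation: [-3.141, -0.014, -0.0]
contact_force: [0.0, 1.5, 5.6]
opening: 14.5
t: 11.35
ee_pos: [440.4, 263.3, 194.9]
orientation: [-3.14, -0.014, -0.005]
contact_force: [0.3, 0.4, 0.6]
opening: 14.3
[440.40836426 263.34849639 194.94910638] [0.33382043 0.36390818 0.59585913] 14.302745807140179
```

View pics/w8.png

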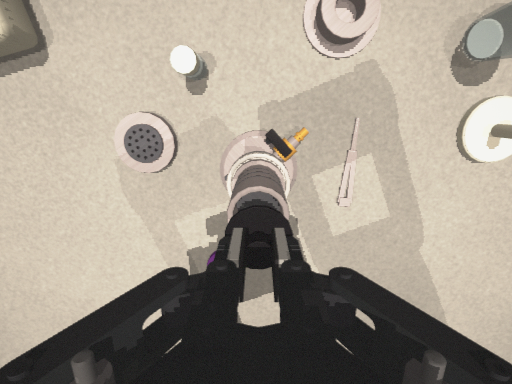

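View pics/s8.png

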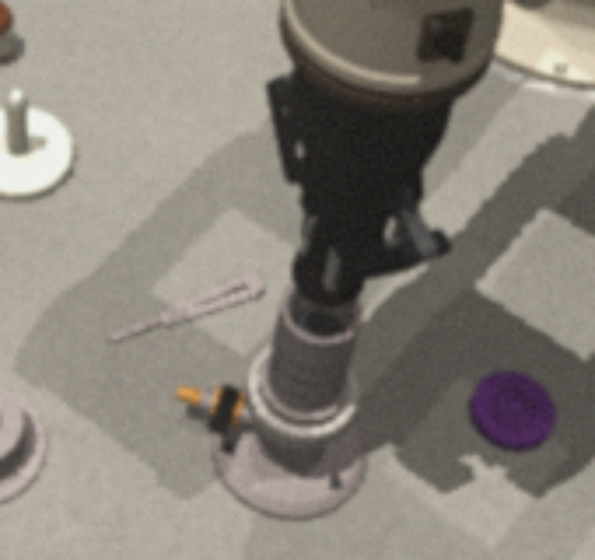

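```bash
python3 -m handwheel '[0,0,20,-20,0,0,0,41,0,0,0,0,41,0,0,0,0,41,0,0,0,0,41,0,0,0,0,41,0,0,0,0,41,0,0,0,0,41,0,0,0,0,41,0,0,0,0,41,0,0]'; python3 -m handwheel '[0,0,41,0,0,0,0,41,0,0,0,0,41,0,0,0,0,40,0,0,0,0,0,0,0,0,0,0,0,0]'
python3 - <<'E'
from h import *
s=get_state();print(s["ee_pos"],s["opening"]);W=get_image("wrist");cv2.imwrite("pics/w9.png",W["image"]);S=get_image("scene")
print("dish",fit(W,(426,-302),[(43,12,1)]),fit(W,(426,-302),[(36.5,3,0)]))
cv2.imwrite("pics/s9.png",S["image"])
E
```

```text
t: 12.28
ee_pos: [442.4, -127.9, 212.0]
orientation: [-3.141, -0.014, -0.0]
contact_force: [0.8, 0.0, 0.3]
opening: 13.9
t: 12.78
ee_pos: [443.8, -290.5, 211.1]
orientation: [-3.14, -0.009, 0.002]
contact_force: [0.4, 0.6, -0.5]
opening: 14.4
[ 443.84313418 -290.50166929  211.12232478] 14.37705044502808
dish [  39.1  425.5 -300. ] [  54.1  425.  -300. ]
```

View pics/w9.png

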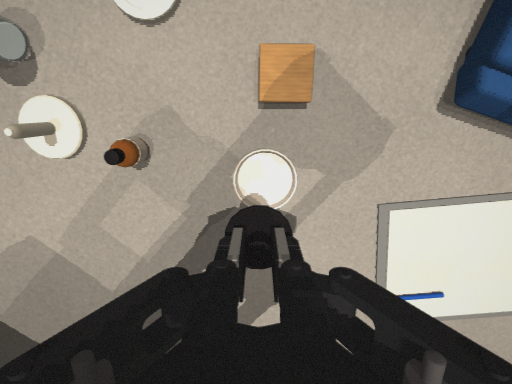

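```bash
python3 -m handwheel '[0,-18,10,0,0,0,0,0,35,0,0,0,0,40,0,0,0,0,40,0,0,0,0,35,0,0,0,0,20,0,0,0,0,10,0,0,0,0,0,0,0,0,0,0,0]'
python3 - <<'E'
from h import *
s=get_state();print(s["ee_pos"],s["opening"]);W=get_image("wrist");cv2.imwrite("pics/w10.png",W["image"]);S=get_image("scene")
print("dish",fit(W,(426,-302),[(43,12,0)]))
cv2.imwrite("pics/s10.png",cv2.resize(S["image"][40:200,130:320],None,fx=4,fy=4))
E
```

```text
t: 13.63
ee_pos: [427.1, -298.8, 33.3]
orientation: [3.141, 0.015, 0.001]
contact_force: [0.7, -0.8, -0.8]
opening: 14.1
[ 427.09386256 -298.75620356   33.25507501] 14.102207652498445
dish [  44.9  425.5 -300. ]
```

View pics/w10.png

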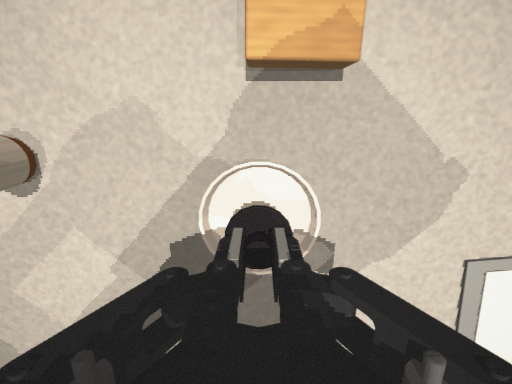

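View pics/s10.png

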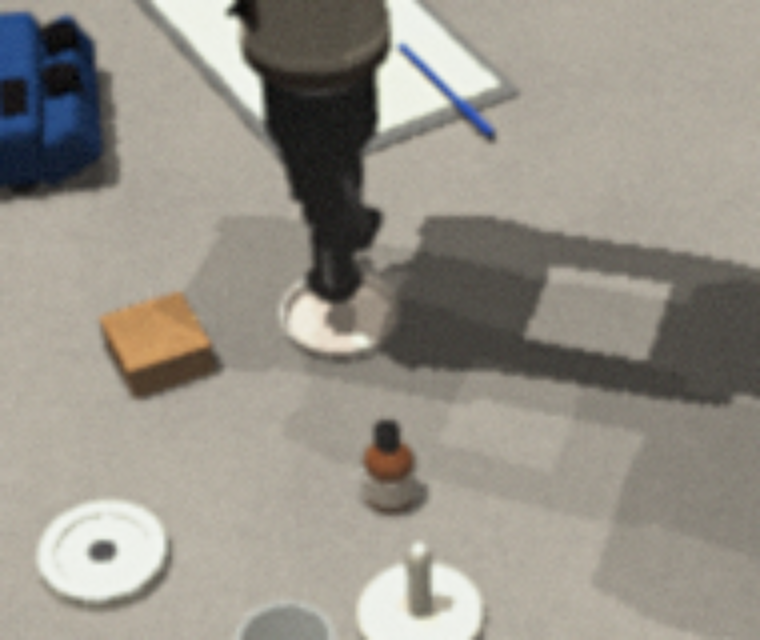

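```bash
python3 -m handwheel '[0,-1,2,10,0,0,0,0,8,0,0,0,0,5,0,0,0,0,3,0,0,0,0,0,0,0,0,0,0,0]'; python3 -m handwheel '[0,0,0,1.5,0,0,0,0,1.5,0,0,0,0,0,0,0,0,0,0,0]'; python3 -m handwheel '[0,0,0,1,0,0,0,0,0,0]'
```

```text
t: 14.23
ee_pos: [425.5, -301.1, 6.1]
orientation: [-3.141, -0.014, 0.0]
contact_force: [-0.7, 0.2, 0.3]
opening: 14.5
t: 14.57
ee_pos: [425.5, -301.1, 3.2]
orientation: [-3.141, -0.014, 0.0]
contact_force: [-0.1, -0.5, -0.5]
opening: 14.6
t: 14.73
ee_pos: [425.7, -301.2, 2.5]
orientation: [3.141, 0.014, 0.0]
contact_force: [-1.2, 0.3, 3.1]
opening: 14.2
```

```bash
python3 -m handwheel '[0.35,0,0,0,0,0.35,0,0,0,0,0.35,0,0,0,0,0.35,0,0,0,0,0.35,0,0,-5,0,0.35,0,0,-15,0,0.35,0,0,-30,0,0.35,0,0,-40,0,0.35,0,0,-40,0,0.7,0,0,0,0]'
python3 - <<'E'
from h import *
s=get_state();print(s["ee_pos"],s["opening"]);W=get_image("wrist");cv2.imwrite("pics/w11.png",W["image"])
print("dish",fit(W,(426,-302),[(43,12,0)]),fit(W,(426,-302),[(20.5,13,-1)]))
E
```

```text
t: 15.57
ee_pos: [427.6, -303.0, 140.2]
orientation: [3.135, 0.014, 0.011]
contact_force: [1.4, -1.0, 2.2]
opening: 41.0
[ 427.60334946 -302.97706374  140.24352916] 40.9727732618203
dish [  52.1  425.5 -300. ] [ 151.7  426.5 -302. ]
```

View pics/w11.png

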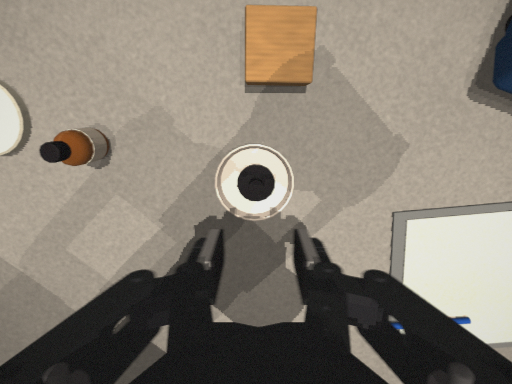

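```bash
python3 -m handwheel '[0.8,0,-20,-30,0,0.8,0,-20,-30,0,0.8,0,-41,0,0,0.8,0,-41,0,0,0.8,0,-41,0,0,0.8,0,-41,0,0,0.8,0,-41,0,0,0.8,0,-41,0,0,0.8,0,-41,0,0,0.8,0,-41,0,0]'; python3 -m handwheel '[0.8,4,-41,0,0,0.8,4,-41,0,0,0.8,4,-41,0,0,0.8,4,-41,0,0,0.8,0,-30,0,0,0.8,0,0,0,0,0.8,0,0,0,0,0.8,0,0,0,0]'
python3 - <<'E'
from h import *
W=get_image("wrist");cv2.imwrite("pics/w12.png",W["image"]);s=get_state();print(s["ee_pos"],s["opening"])
print(fit(W,(440,263),[(23,167,1)]),fit(W,(440,263),[(18.5,167,-1)]))
E
```

```text
t: 16.45
ee_pos: [421.5, 68.8, 192.1]
orientation: [-3.141, -0.013, 0.0]
contact_force: [0.8, -0.9, 0.5]
opening: 68.6
t: 17.12
ee_pos: [436.4, 260.6, 191.8]
orientation: [3.141, 0.014, -0.001]
contact_force: [0.4, -1.5, -0.2]
opening: 68.4
[436.5826376  260.24363403 192.05545187] 68.13911395745825
[ 24.9 439.5 263. ] [ 72.7 440.5 263. ]
```

View pics/w12.png

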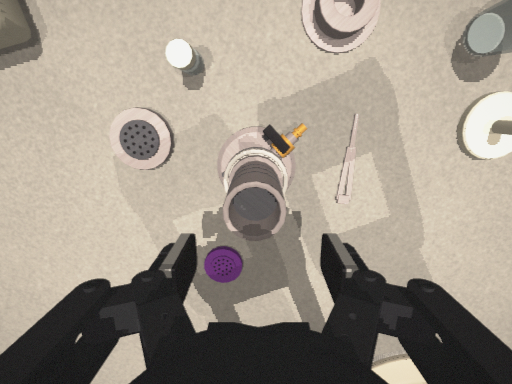

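```bash
python3 -m handwheel '[0.8,3.5,-2.7,0,0,0.8,0,0,30,0,0.8,0,0,30,0,0.8,0,0,14,0,0.8,0,0,5,0,0.8,0,0,0,0,0.8,0,0,0,0]'; python3 -m handwheel '[0,0,0,0,0,0,0,0,0,0,0,0,0,0,0,0,0,0,0,0,0,0,0,0,0,0,0,0,0,0]' 40;python3 -m handwheel '[0,0,0,0,0,0,0,0,-2,0,0,0,0,-4,0,0,0,0,-6,0,0,0,0,0,0,0,0,0,0,0]' 40
python3 - <<'E'
from h import *
W=get_image("wrist");cv2.imwrite("pics/w13.png",W["image"]);cv2.imwrite("pics/s13.png",cv2.resize(get_image("scene")["image"][150:310,230:400],None,fx=3.5,fy=3.5))
E
```

```text
t: 17.75
ee_pos: [440.8, 263.5, 114.3]
orientation: [-3.141, -0.012, -0.002]
contact_force: [-0.7, -0.3, 1.1]
opening: 68.4
t: 18.25
ee_pos: [440.8, 263.9, 114.8]
orientation: [-3.141, -0.014, -0.004]
contact_force: [-1.0, -0.9, 8.0]
opening: 44.5
t: 18.75
ee_pos: [440.3, 263.9, 125.8]
orientation: [-3.141, -0.014, -0.001]
contact_force: [-0.0, 0.6, -1.1]
opening: 44.8
```

View pics/w13.png

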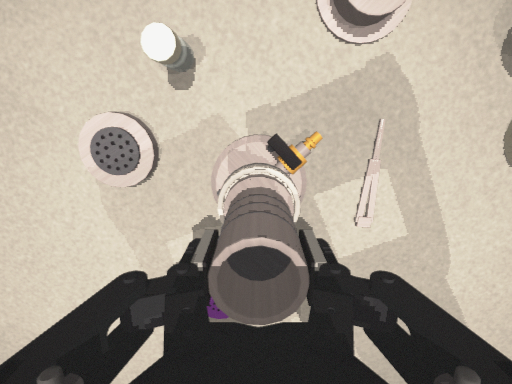

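View pics/s13.png

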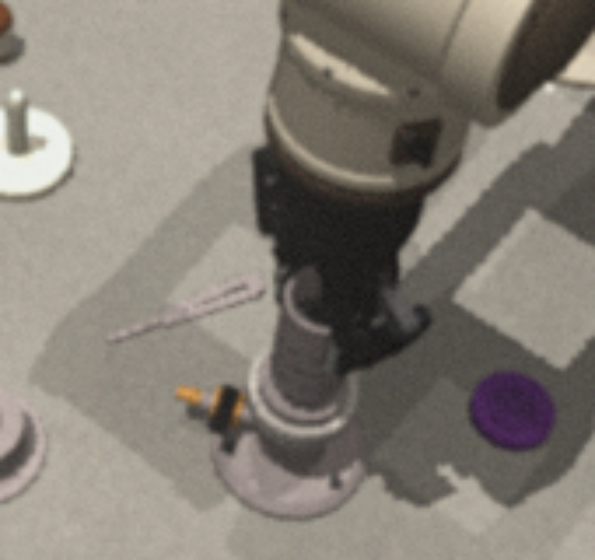

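```bash
python3 -m handwheel '[0,0,0,-20,0,0,0,10,-20,0,0,7,38,0,0,0,7,38,0,0,0,7,38,0,0,0,7,38,0,0,0,7,38,0,0,0,7,38,0,0,0,0,0,0,0,0,0,0,0,0]'
python3 - <<'E'
from h import *
W=get_image("wrist");cv2.imwrite("pics/w14.png",W["image"]);S=get_image("scene");T=get_image("top");s=get_state();print(s["ee_pos"],s["opening"])
for d in(W,S,T):
  print(fit(d,(493,-26),[(40,12,1)]))
E
```

```text
t: 19.68
ee_pos: [484.3, 24.3, 164.9]
orientation: [-3.141, -0.008, 0.001]
contact_force: [0.3, 0.1, -0.2]
opening: 45.0
[483.99976647  26.91652467 165.09972232] 44.285616358321626
[ 43.5 492.5 -25.5]
[ 32.3 492.5 -26.5]
[ 12.4 495.  -26.5]
```

View pics/w14.png

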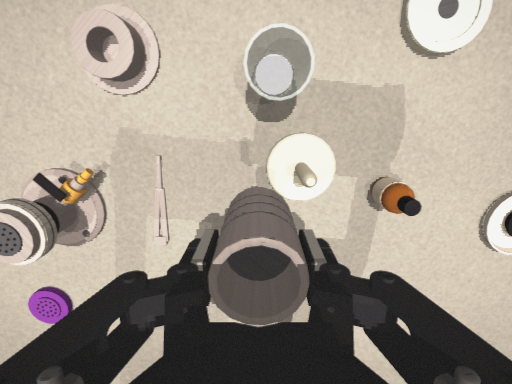

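```bash
python3 -m handwheel '[0,4,26,0,0,0,4,26,0,0,0,0,0,0,0,0,0,0,0,0,0,0,0,0,0]'
python3 - <<'E'
from h import *
W=get_image("wrist");cv2.imwrite("pics/w15.png",W["image"]);cv2.imwrite("pics/s15.png",cv2.resize(get_image("scene")["image"][100:250,170:300],None,fx=4,fy=4))
E
```

```text
t: 20.25
ee_pos: [492.5, -24.7, 165.2]
orientation: [-3.141, -0.015, 0.0]
contact_force: [-0.5, 0.1, -1.7]
opening: 44.9
```

View pics/s15.png

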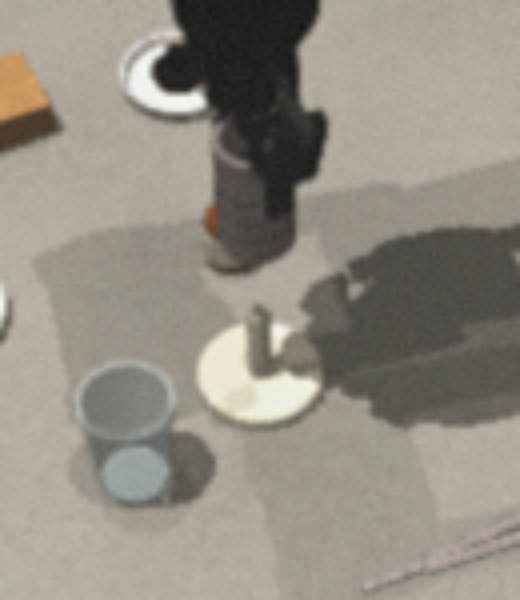

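```bash
python3 -m handwheel '[0,0.5,1,30,0,0,0,0,30,0,0,0,0,30,0,0,0,0,20,0,0,0,0,8,0,0,0,0,3,0,0,0,0,0,0,0,0,0,0,0]'; python3 -m handwheel '[0,0,0,1.5,0,0,0,0,1,0,0,0,0,0,0,0,0,0,0,0]'
```

```text
t: 21.02
ee_pos: [493.9, -26.7, 45.5]
orientation: [3.141, 0.014, 0.003]
contact_force: [0.2, -1.1, -0.7]
opening: 44.9
t: 21.35
ee_pos: [493.3, -26.9, 42.1]
orientation: [3.142, 0.014, 0.001]
contact_force: [-0.1, -0.1, -1.6]
opening: 45.0
```

```bash
python3 -m handwheel '[0,0,0,1,0,0,0,0,0,0]'; python3 -m handwheel '[0,0,0,1,0,0,0,0,0,0]';  python3 -m handwheel '[0,0,0,0.7,0,0,0,0,0,0]'
```

```text
t: 21.52
ee_pos: [493.2, -26.9, 40.7]
orientation: [-3.141, -0.014, -0.0]
contact_force: [-0.7, -0.2, -1.4]
opening: 45.0
t: 21.68
ee_pos: [493.2, -26.9, 39.8]
orientation: [-3.141, -0.014, -0.0]
contact_force: [-0.7, -0.4, -0.4]
opening: 44.8
t: 21.85
ee_pos: [493.4, -26.9, 39.8]
orientation: [3.142, 0.014, 0.001]
contact_force: [-5.4, 0.2, 12.4]
opening: 44.9
```

Seated on contact (TCP 39.8 as predicted). Release and rise.

```bash
python3 -m handwheel '[0.75,0,0,-0.5,0,0.75,0,0,0,0,0.75,0,0,0,0,0.75,0,0,0,0,0.75,0,0,-15,0,0.75,0,0,-35,0,0.75,0,0,-40,0,0.85,0,0,-35,0,0.85,0,0,-20,0,0.85,0,0,0,0]'
python3 - <<'E'
from h import *
W=get_image("wrist");cv2.imwrite("pics/w16.png",W["image"]);cv2.imwrite("pics/s16.png",cv2.resize(get_image("scene")["image"][100:250,170:300],None,fx=4,fy=4))
s=get_state();print(s["ee_pos"],fit(W,(493,-26),[(23,92,1),(18.5,92,-1)]))
E
```

```text
t: 22.68
ee_pos: [494.8, -27.1, 189.2]
orientation: [3.14, 0.014, 0.01]
contact_force: [-0.3, -0.9, 1.1]
opening: 72.4
[493.32815753 -26.84627149 184.74127582] [ 96.4 492.5 -27.5]
```

View pics/w16.png

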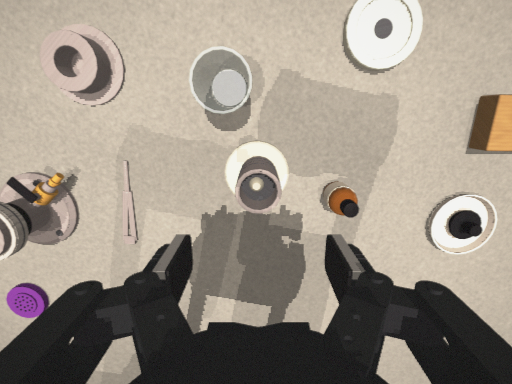

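View pics/s16.png

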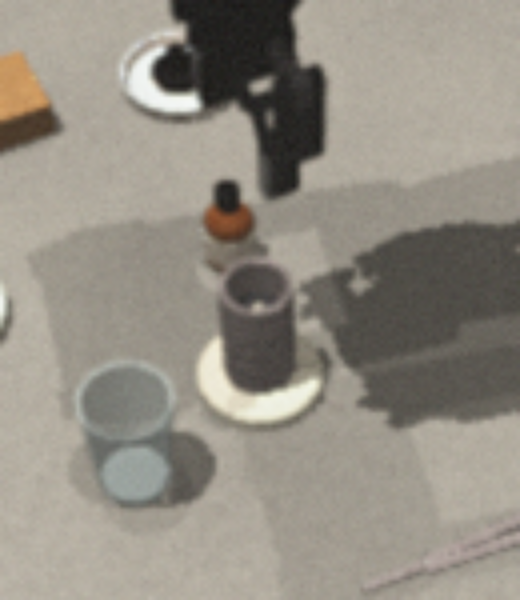

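```bash
python3 -m handwheel '[0.72,-7,-36,0,0,0.72,-7,-36,0,0,0.72,-7,-36,0,0,0.72,-7,-36,0,0,0.72,-7,-36,0,0,0.72,-7,-36,0,0,0.72,-7,-36,0,0,0.72,0,-38,0,0,0.72,0,0,0,0,0.72,0,0,0,0]'
python3 - <<'E'
from h import *
W=get_image("wrist");cv2.imwrite("pics/w17.png",W["image"]);s=get_state();print(s["ee_pos"],s["opening"])
print(fit(W,(440,263),[(27,87,1)]),fit(W,(440,263),[(17,89,-1)]),fit(W,(440,263),[(33,80,1)]))
im=cv2.resize(W["image"][60:260,150:370],None,fx=3,fy=3);cv2.imwrite("pics/w17c.png",im)
E
```

```text
t: 23.62
ee_pos: [440.6, 264.1, 182.7]
orientation: [3.141, 0.019, -0.004]
contact_force: [-0.0, -0.9, -0.5]
opening: 61.8
[440.95795335 262.95679941 182.98585095] 61.415063747073845
[ 22.5 438.  260. ] [ 81. 440. 263.] [ 57.6 439.5 262.5]
```

View pics/w17c.png

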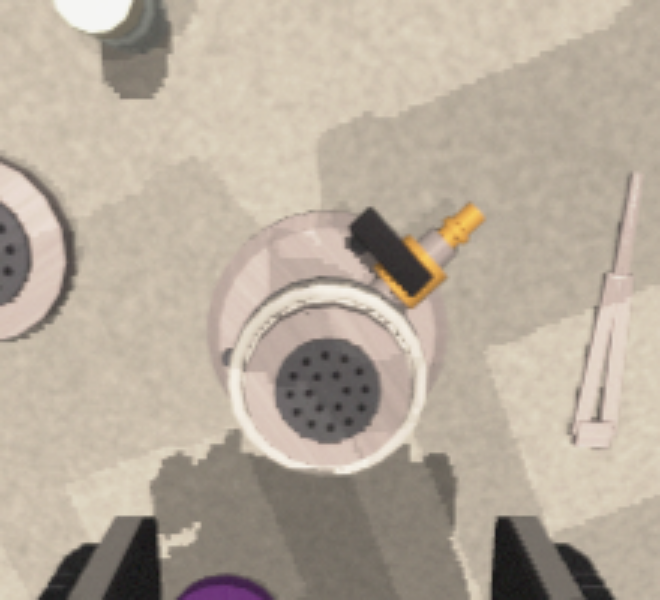

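The candidates are the steel disc in the head (crop 328,385), the larger steel disc on the table at left (crop ~0,265) and the purple one (crop 225,590). The one in the head is steel, the smaller of its colour, and part of the stack, so it is the one meant.

```bash
python3 -m handwheel '[0.72,-0.7,0,35,0,0.72,0,0,40,0,0.72,0,0,25,0,0.72,0,0,8,0,0.72,0,0,3,0,0.72,0,0,0,0,0.72,0,0,0,0]'
python3 - <<'E'
from h import *
W=get_image("wrist");s=get_state();print(s["ee_pos"],s["opening"])
cv2.imwrite("pics/w18.png",cv2.resize(W["image"][170:370,150:370],None,fx=3,fy=3))
E
```

```text
t: 24.25
ee_pos: [441.9, 262.7, 75.1]
orientation: [-3.141, -0.013, -0.003]
contact_force: [0.2, 1.0, 0.2]
opening: 61.2
[441.8999365  262.79984895  75.26281155] 61.23645274031134
```

View pics/w18.png

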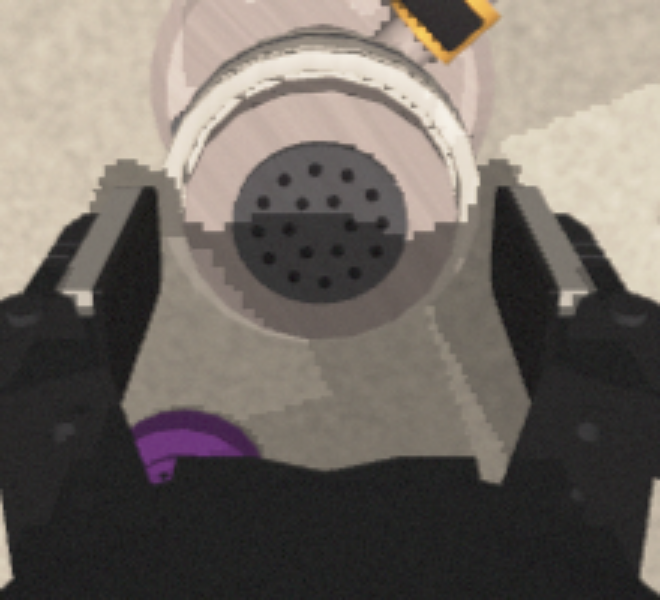

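```bash
python3 - <<'E'
from h import *
W=get_image("wrist");s=get_state();A=R.from_rotvec(s["orientation"]).as_matrix()
for z in(-14,-16,-18,-20,-22,-24): print(z,[ (proj(W,s["ee_pos"]+A@[x,y,z])[0]).round(1).tolist() for x in(11,-11) for y in (-31,31)])
E
python3 -m handwheel '[0.72,-1.5,0,4,0,0.72,0,0,3,0,0.72,0,0,0,0,0.72,0,0,0,0]'
```

```text
-14 [[201.8, 225.0], [312.6, 224.9], [204.0, 259.8], [310.4, 259.7]]
-16 [[201.1, 226.4], [313.3, 226.3], [203.3, 261.7], [311.1, 261.5]]
-18 [[200.3, 227.9], [314.0, 227.8], [202.7, 263.5], [311.7, 263.4]]
-20 [[199.6, 229.5], [314.7, 229.4], [202.0, 265.5], [312.4, 265.3]]
-22 [[198.8, 231.0], [315.5, 230.9], [201.3, 267.4], [313.1, 267.3]]
-24 [[198.0, 232.7], [316.2, 232.6], [200.6, 269.4], [313.8, 269.3]]
t: 24.68
ee_pos: [439.3, 262.7, 66.5]
orientation: [-3.142, -0.014, 0.0]
contact_force: [-0.2, 0.1, -0.8]
opening: 61.3
```

```bash
python3 -m handwheel '[0.72,0.3,0,2,0,0.72,0,0,1,0,0.72,0,0,1,0,0.72,0,0,0,0]'; python3 -m handwheel '[0.72,0,0,1,0,0.72,0,0,0,0]'; python3 -m handwheel '[0.72,0,0,1,0,0.72,0,0,0,0]'; python3 -m handwheel '[0.72,0,0,0.5,0,0.72,0,0,0,0]'
```

```text
t: 25.02
ee_pos: [439.7, 262.7, 62.3]
orientation: [3.142, 0.014, -0.001]
contact_force: [-0.7, -0.2, 0.6]
opening: 61.5
t: 25.18
ee_pos: [439.7, 262.7, 61.4]
orientation: [-3.141, -0.014, 0.0]
contact_force: [-0.4, 0.3, 0.2]
opening: 61.4
t: 25.35
ee_pos: [439.7, 262.7, 60.4]
orientation: [-3.142, -0.014, 0.0]
contact_force: [-0.1, -0.4, -0.3]
opening: 61.4
t: 25.52
ee_pos: [439.8, 262.8, 60.3]
orientation: [-3.141, -0.014, -0.0]
contact_force: [-1.2, -0.9, 3.8]
opening: 61.3
```

```bash
python3 -m handwheel '[0.72,0,0,-3.3,0,0.72,0,0,0,0,0,0,0,0,0,0,0,0,0,0,0,0,0,0,0,0,0,0,0,0,0,0,0,0,0]' 30; python3 -m handwheel '[0,0,0,-2,0,0,0,0,-3,0,0,0,0,-10,0,0,0,0,-15,0,0,0,0,0,0,0,0,0,0,0]'
python3 - <<'E'
from h import *
W=get_image("wrist");s=get_state();print(s["ee_pos"],s["opening"])
cv2.imwrite("pics/w19.png",cv2.resize(W["image"][170:370,150:370],None,fx=3,fy=3))
cv2.imwrite("pics/s19.png",cv2.resize(get_image("scene")["image"][200:310,250:380],None,fx=4.5,fy=4.5))
E
```

```text
t: 26.1
ee_pos: [439.9, 262.8, 64.0]
orientation: [-3.141, -0.014, -0.001]
contact_force: [-3.2, -1.3, 10.2]
opening: 52.6
t: 26.6
ee_pos: [440.2, 262.9, 94.2]
orientation: [-3.141, -0.014, -0.002]
contact_force: [0.5, -0.4, -1.3]
opening: 51.6
[439.7631814  262.74787975  93.39178691] 52.19594124187808
```

View pics/w19.png

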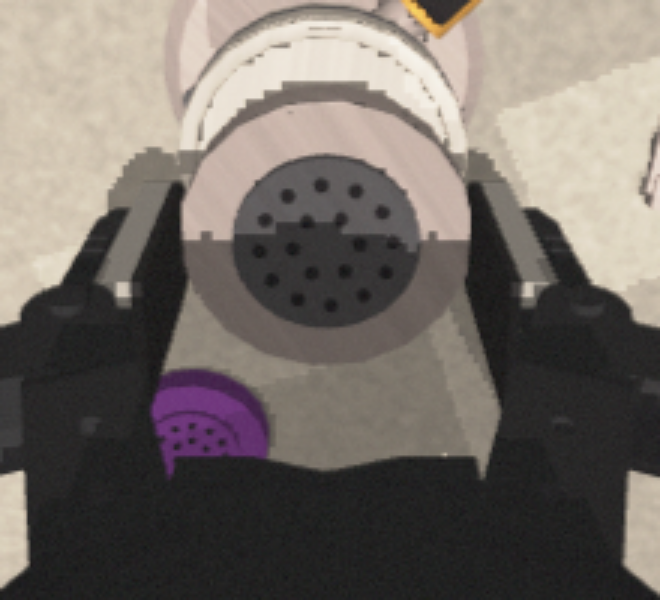

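View pics/s19.png

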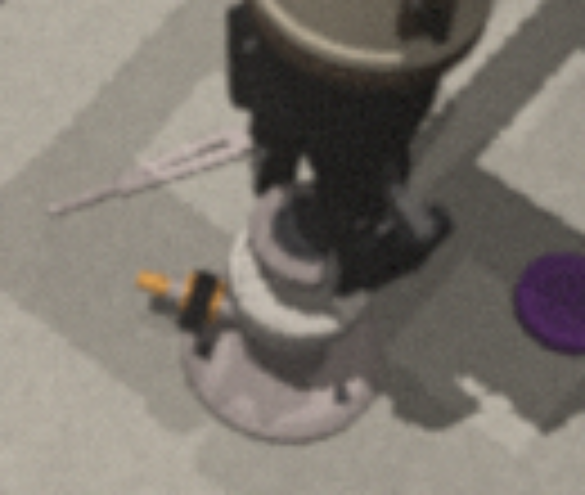

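```bash
python3 -m handwheel '[0,0,0,-30,0,0,0,0,-30,0,0,14,37,0,0,0,14,37,0,0,0,14,37,0,0,0,14,37,0,0,0,14,37,0,0,0,14,37,0,0,0,14,37,0,0,0,14,37,0,0]'; python3 -m handwheel '[0,14,37,0,0,0,14,37,0,0,0,10,30,0,0,0,0,20,0,0,0,0,0,0,0,0,0,0,0,0]'
python3 - <<'E'
from h import *
W=get_image("wrist");s=get_state();print(s["ee_pos"],s["opening"],s["q"].round(2))
cv2.imwrite("pics/w20.png",W["image"]);S=get_image("scene");T=get_image("top")
for d in(W,S,T): print(fit(d,(655,-163),[(41,14,1)]),fit(d,(655,-163),[(30,14,0),(41,14,1)]))
E
```

```text
t: 27.53
ee_pos: [554.3, -34.3, 152.6]
orientation: [-3.141, -0.013, 0.001]
contact_force: [0.2, 1.0, -1.1]
opening: 51.8
t: 28.03
ee_pos: [593.0, -156.9, 152.1]
orientation: [-3.141, -0.011, 0.003]
contact_force: [1.1, -0.4, -0.3]
opening: 51.9
[ 593.04985593 -155.90118125  152.42994613] 51.93329263536917 [-0.38  0.26  1.44  0.    1.45  1.18]
[  45.5  655.5 -162. ] [  56.7  655.5 -162.5]
[  38.1  655.  -163. ] [  41.   655.  -164.5]
[   5.1  647.5 -168. ] [   9.8  647.  -155. ]
```

View pics/w20.png

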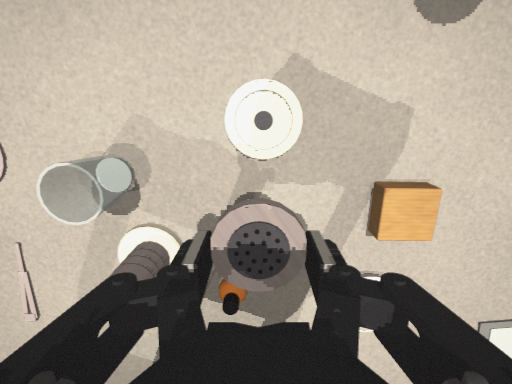

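```bash
python3 -m handwheel '[0,6.5,7,20,0,0,0,0,40,0,0,0,0,40,0,0,0,0,30,0,0,0,0,12,0,0,0,0,4,0,0,0,0,0,0,0,0,0,0,0]'
python3 - <<'E'
from h import *
W=get_image("wrist");s=get_state();print(s["ee_pos"],s["opening"])
cv2.imwrite("pics/w21.png",W["image"]);cv2.imwrite("pics/s21.png",cv2.resize(get_image("scene")["image"][110:220,110:240],None,fx=5,fy=5))
E
```

```text
t: 28.85
ee_pos: [601.0, -163.0, 9.4]
orientation: [3.141, 0.014, 0.004]
contact_force: [0.5, -0.1, -0.6]
opening: 52.0
[ 601.1731401  -163.07870117    9.62474651] 52.021393806584356
```

View pics/w21.png

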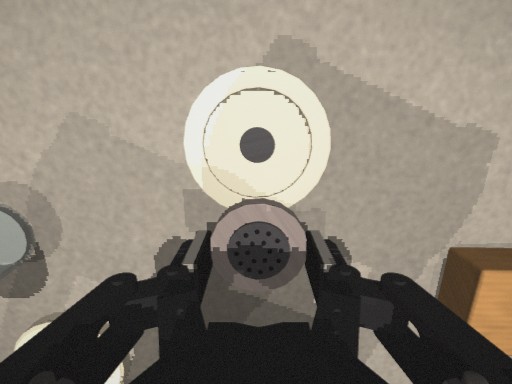

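View pics/s21.png

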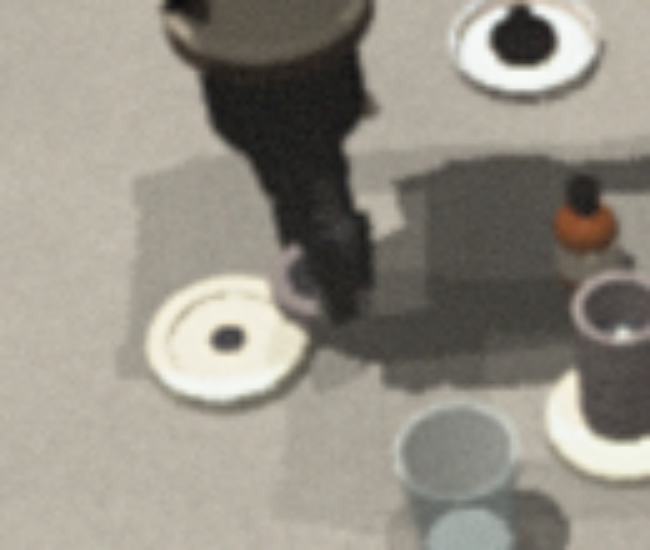

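```bash
python3 -m handwheel '[0,0,0,4,0,0,0,0,3,0,0,0,0,0,0,0,0,0,0,0]'; python3 -m handwheel '[0,0,0,1,0,0,0,0,1,0,0,0,0,0,0]'; python3 -m handwheel '[0,0,0,1,0,0,0,0,0,0]'
```

```text
t: 29.28
ee_pos: [600.2, -163.0, 0.6]
orientation: [3.141, 0.014, 0.001]
contact_force: [0.1, -0.7, 2.2]
opening: 51.9
t: 29.53
ee_pos: [600.0, -163.1, -1.2]
orientation: [3.141, 0.014, 0.0]
contact_force: [-3.7, -0.3, 9.9]
opening: 52.0
t: 29.7
ee_pos: [600.0, -163.1, -2.1]
orientation: [3.141, 0.014, 0.001]
contact_force: [-3.4, -0.8, 8.9]
opening: 52.0
```

```bash
python3 -m handwheel '[0,0,0,1,0,0,0,0,0.7,0,0,0,0,0,0]'; python3 -m handwheel '[0,0,0,-10,0,0,0,0,-10,0,0,0,0,-6,0,0,0,0,0,0,0,0,0,0,0]'
python3 - <<'E'
from h import *
W=get_image("wrist");s=get_state();print(s["ee_pos"],s["opening"])
cv2.imwrite("pics/w22.png",cv2.resize(W["image"][170:340,170:350],None,fx=3.5,fy=3.5));cv2.imwrite("pics/s22.png",cv2.resize(get_image("scene")["image"][110:220,110:240],None,fx=5,fy=5))
E
```

```text
t: 29.95
ee_pos: [600.1, -163.1, -3.7]
orientation: [3.141, 0.014, 0.001]
contact_force: [-4.1, -0.6, 8.7]
opening: 51.9
t: 30.37
ee_pos: [600.2, -162.9, 22.2]
orientation: [3.141, 0.014, 0.001]
contact_force: [-1.0, 0.8, -1.4]
opening: 52.4
[ 599.89652017 -162.84057375   21.62990603] 52.113454996360126
```

View pics/w22.png

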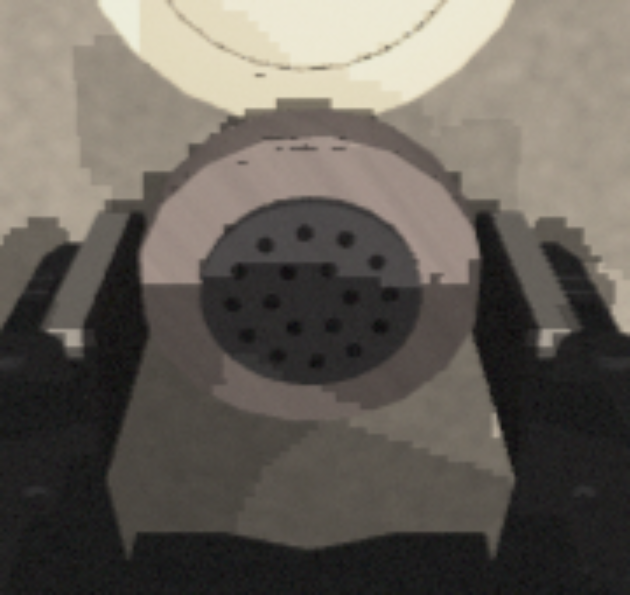

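View pics/s22.png

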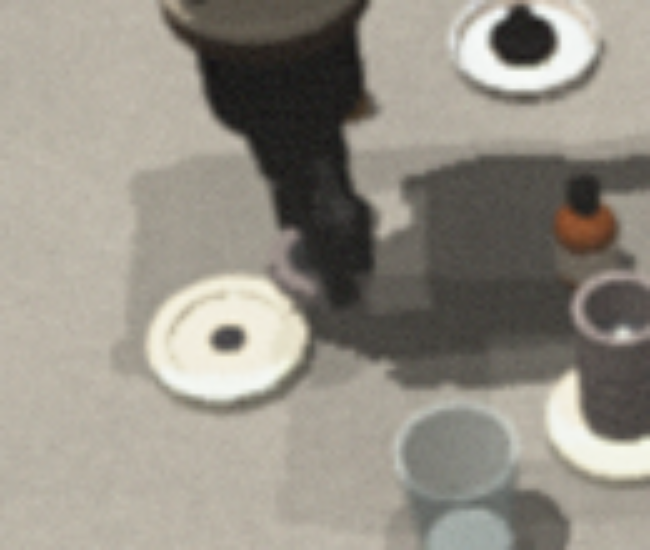

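```bash
python3 -m handwheel '[0,20,0,0,0,0,20,0,0,0,0,15.5,0,0,0,0,0,0,0,0,0,0,0,0,0]'; python3 -m handwheel '[0,0,0,5,0,0,0,0,4,0,0,0,0,3,0,0,0,0,0,0,0,0,0,0,0]'
python3 - <<'E'
from h import *
W=get_image("wrist");s=get_state();print(s["ee_pos"],s["opening"],fit(W,(655,-163),[(41,14,1)]))
cv2.imwrite("pics/w23.png",cv2.resize(W["image"][100:340,130:390],None,fx=2.4,fy=2.4));cv2.imwrite("pics/s23.png",cv2.resize(get_image("scene")["image"][110:220,110:240],None,fx=5,fy=5))
E
```

```text
t: 30.88
ee_pos: [655.4, -162.2, 20.6]
orientation: [-3.141, -0.014, 0.002]
contact_force: [-0.6, -0.7, -1.6]
opening: 51.8
t: 31.3
ee_pos: [655.1, -162.4, 9.4]
orientation: [-3.141, -0.013, 0.001]
contact_force: [-0.5, -1.0, -1.2]
opening: 51.9
[ 655.31370011 -162.43508473    9.69898317] 51.8645226209689 [  43.6  655.  -162. ]
```

View pics/w23.png

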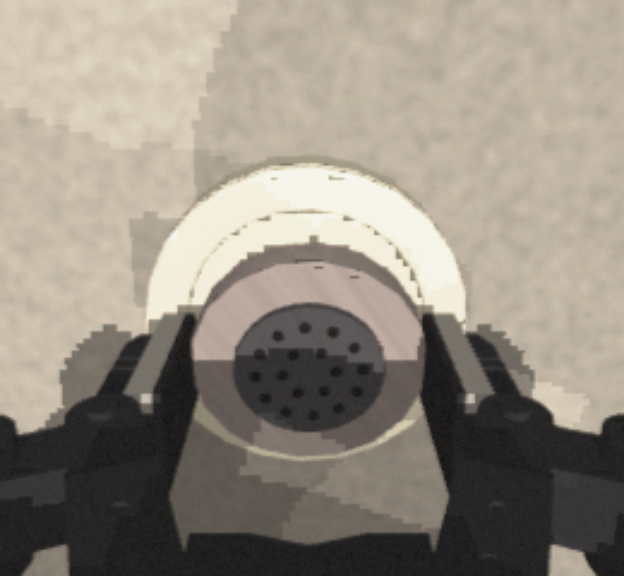

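View pics/s23.png

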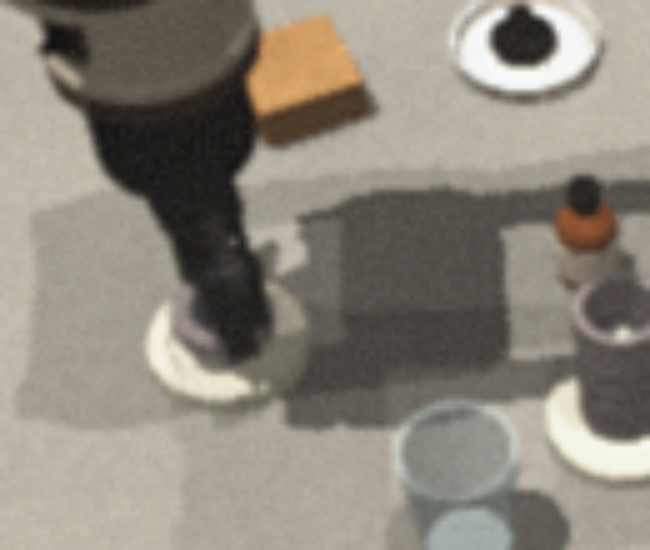

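```bash
python3 -m handwheel '[0,0.7,0,2,0,0,0,0,2,0,0,0,0,0,0,0,0,0,0,0]'; python3 -m handwheel '[0,0,0,1,0,0,0,0,1,0,0,0,0,0,0]'; python3 -m handwheel '[0,0,0,1,0,0,0,0,1,0,0,0,0,0,0]'
```

```text
t: 31.73
ee_pos: [656.1, -162.3, 5.4]
orientation: [-3.141, -0.014, 0.0]
contact_force: [0.4, -0.6, -0.8]
opening: 52.2
t: 31.98
ee_pos: [656.1, -162.3, 3.4]
orientation: [-3.141, -0.014, 0.0]
contact_force: [-0.1, 0.5, -2.2]
opening: 52.0
t: 32.23
ee_pos: [656.1, -162.3, 1.4]
orientation: [-3.141, -0.014, 0.0]
contact_force: [0.6, -0.1, -1.6]
opening: 52.0
```

```bash
python3 -m handwheel '[0,0,0,1,0,0,0,0,0,0]'; python3 -m handwheel '[0,0,0,1,0,0,0,0,0,0]'; python3 -m handwheel '[0,0,0,1,0,0,0,0,0,0]'
```

```text
t: 32.4
ee_pos: [656.1, -162.4, 0.4]
orientation: [-3.141, -0.014, 0.0]
contact_force: [-0.0, 0.9, -1.7]
opening: 52.1
t: 32.57
ee_pos: [656.3, -162.4, -0.3]
orientation: [-3.142, -0.014, -0.001]
contact_force: [0.1, 0.5, 0.5]
opening: 52.1
t: 32.73
ee_pos: [656.5, -162.4, -1.1]
orientation: [3.142, 0.014, 0.001]
contact_force: [2.1, 1.1, 4.0]
opening: 52.0
```

```bash
python3 -m handwheel '[0,0,0,1,0,0,0,0,0,0]'; python3 -m handwheel '[0,0,0,1,0,0,0,0,0,0]'
python3 - <<'E'
from h import *
W=get_image("wrist");s=get_state();print(s["ee_pos"],s["contact_force"])
cv2.imwrite("pics/w24.png",cv2.resize(W["image"][100:340,130:390],None,fx=2.4,fy=2.4));cv2.imwrite("pics/s24.png",cv2.resize(get_image("scene")["image"][110:220,110:240],None,fx=5,fy=5))
E
```

```text
t: 32.9
ee_pos: [656.7, -162.4, -1.9]
orientation: [3.141, 0.014, 0.002]
contact_force: [2.7, 1.3, 4.5]
opening: 52.2
t: 33.07
ee_pos: [656.9, -162.4, -2.7]
orientation: [3.141, 0.014, 0.003]
contact_force: [3.8, 1.3, 6.4]
opening: 51.8
[ 656.88028098 -162.43603853   -2.6830785 ] [3.39799278 0.62655261 5.97574347]
```

View pics/w24.png

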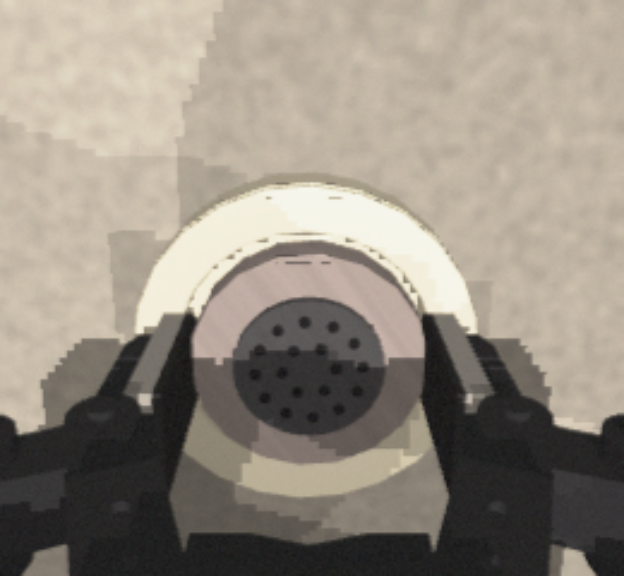

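View pics/s24.png

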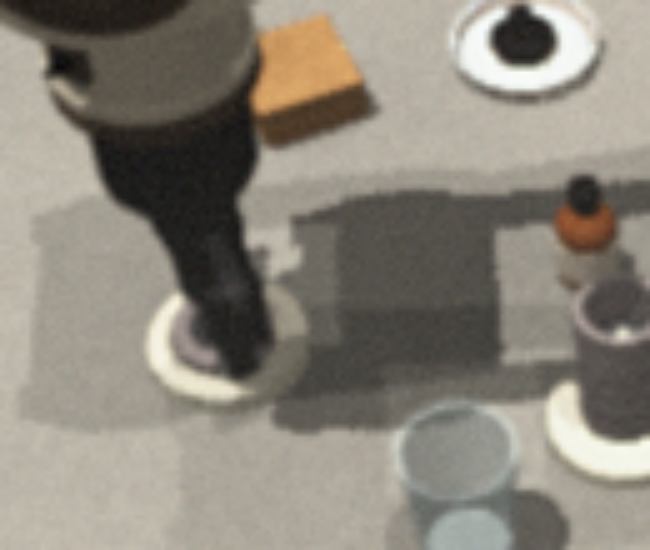

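```bash
python3 -m handwheel '[0,0,0,0.8,0,0,0,0,0,0]'; python3 -m handwheel '[0,0,0,0.7,0,0,0,0,0,0]'
```

```text
t: 33.33
ee_pos: [657.0, -162.4, -3.4]
orientation: [3.141, 0.014, 0.003]
contact_force: [4.0, 3.1, 6.4]
opening: 52.0
t: 33.5
ee_pos: [657.0, -162.4, -3.5]
orientation: [3.141, 0.014, 0.003]
contact_force: [0.0, 2.8, 13.2]
opening: 52.0
```

```bash
cat > tilt.py <<'E'
from h import *
from scipy.optimize import minimize
def run():
    W=get_image("wrist");g=cv2.GaussianBlur(cv2.cvtColor(W["image"],cv2.COLOR_BGR2GRAY),(3,3),0).astype(np.float32)
    s=get_state();c0=s["ee_pos"]
    a=np.linspace(0,2*np.pi,90)
    def cost(p,zfix):
        cx,cy,t=p;sc=0
        for r,h,k in((17,12,1),):
          v=[]
          for rr in(r-1.5,r+1.5):
            x=rr*np.cos(a);y=rr*np.sin(a)
            P=np.c_[cx+x*np.cos(t),cy+y,zfix+x*np.sin(t)]
            u=proj(W,P).astype(np.float32);v.append(cv2.remap(g,u[:,:1],u[:,1:],1)[:,0])
          sc+=k*np.mean(np.clip(v[0]-v[1],-60,0))
        return sc
    for z in(20,23,26,30):
        b=min(((cost((c0[0]+x,c0[1]+y,t),z),x,y,np.degrees(t)) for x in np.arange(-5,5,.5) for y in np.arange(-2,2.1,.5) for t in np.radians(np.arange(-6,24,1.5))))
        print(z,np.round(b,1))
    return W
W=run()
cv2.imwrite("pics/w25.png",cv2.resize(W["image"][180:330,170:350],None,fx=4,fy=4))
E
python3 tilt.py
```

```text
20 [-51.4  -1.   -1.   -6. ]
23 [-52.    1.   -0.5  -6. ]
26 [-52.    2.5  -0.5  -3. ]
30 [-50.6   4.   -0.5   6. ]
```

View pics/w25.png

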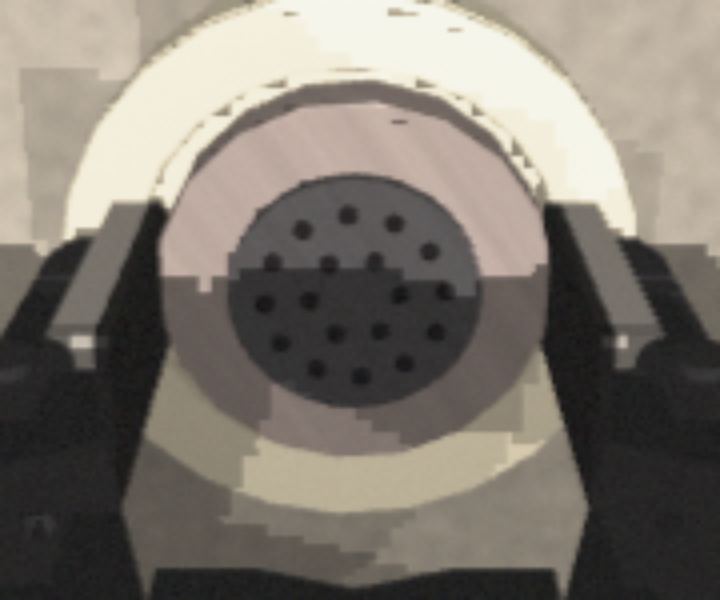

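```bash
python3 -m handwheel '[0.72,0,0,-0.3,0,0.72,0,0,0,0,0.72,0,0,0,0,0.72,0,0,0,0]'; python3 -m handwheel '[0.72,0,0,-15,0,0.72,0,0,-30,0,0.72,0,0,-40,0,0.9,0,0,-15,0,0.9,0,0,0,0,0.9,0,0,0,0]'
python3 - <<'E'
from h import *
W=get_image("wrist");s=get_state();print(s["ee_pos"],s["contact_force"],s["opening"],fit(W,(655,-163),[(41,14,1)]),fit(W,(655,-163),[(17,23,-1)]))
cv2.imwrite("pics/w26.png",cv2.resize(W["image"][80:260,150:370],None,fx=3,fy=3));cv2.imwrite("pics/s26.png",cv2.resize(get_image("scene")["image"][110:220,110:240],None,fx=5,fy=5))
E
```

```text
t: 33.88
ee_pos: [655.9, -162.3, -4.9]
orientation: [-3.141, -0.014, 0.001]
contact_force: [0.3, -0.3, -0.1]
opening: 61.6
t: 34.38
ee_pos: [656.4, -162.6, 96.3]
orientation: [3.141, 0.014, 0.002]
contact_force: [-0.1, 0.1, -1.2]
opening: 76.7
[ 655.87474694 -162.3419066    94.92066804] [-0.67751541 -0.63619552 -0.53032117] 76.46326364462573 [  55.9  655.  -162. ] [  80.3  656.5 -163. ]
```

View pics/w26.png

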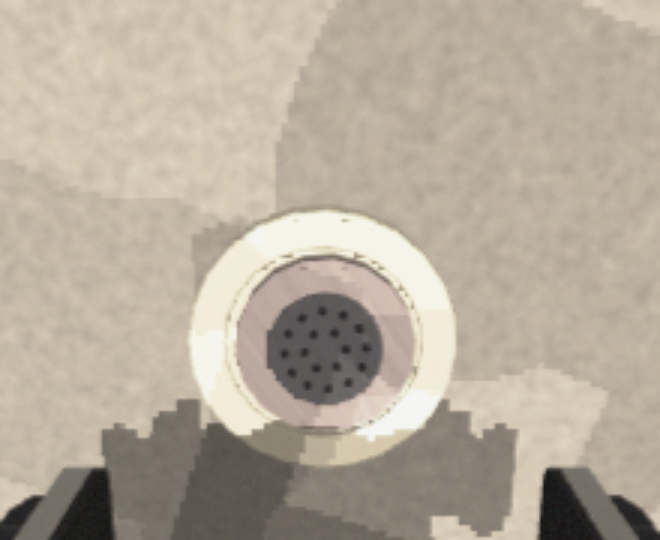

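View pics/s26.png

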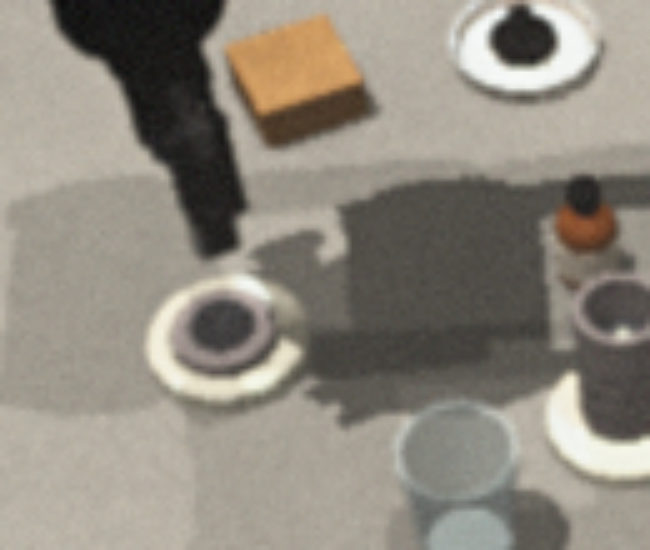

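```bash
python3 -m handwheel '[1,0,0,-35,0,1,-18,-36,0,0,1,-18,-36,0,0,1,-18,-36,0,0,1,-18,-36,0,0,1,-18,-36,0,0,1,-18,-36,0,0,1,-18,-36,0,0,1,-18,-36,0,0,1,-18,-36,0,0]'; python3 -m handwheel '[1,-18,-36,0,0,1,-18,-36,0,0,1,-14,-30,0,0,1,0,0,0,0,1,0,0,0,0,1,0,0,0,0]'
python3 - <<'E'
from h import *
W=get_image("wrist");s=get_state();print(s["ee_pos"],s["opening"],fit(W,(440,263),[(33,80,1)]),fit(W,(440,263),[(28.5,80,0)]))
cv2.imwrite("pics/w27.png",W["image"])
E
```

```text
t: 35.32
ee_pos: [489.6, 161.5, 129.3]
orientation: [3.141, 0.013, -0.003]
contact_force: [0.4, 0.0, -1.1]
opening: 85.3
t: 35.82
ee_pos: [440.2, 261.4, 129.6]
orientation: [3.141, 0.015, -0.002]
contact_force: [0.3, -0.8, 0.3]
opening: 85.8
[440.56359636 260.9962922  129.77986249] 85.36202704378871 [ 54.1 440.  263. ] [ 44.5 444.5 262.5]
```

View pics/w27.png

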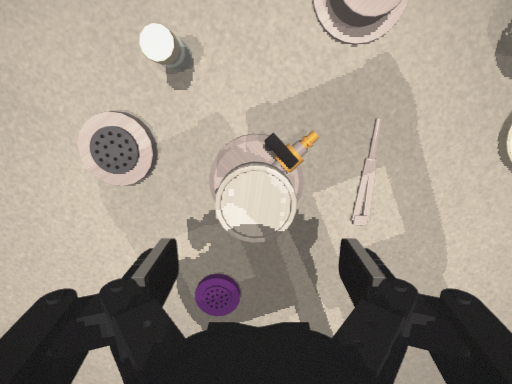

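```bash
python3 -m handwheel '[1,-0.5,-2,0,0,1,0,0,0,0,1,0,0,25,0,1,0,0,30,0,1,0,0,20,0,1,0,0,9,0,1,0,0,0,0,1,0,0,0,0]'; python3 -m handwheel '[0,0,0,0,0,0,0,0,0,0,0,0,0,0,0,0,0,0,0,0,0,0,0,0,0,0,0,0,0,0]' 60
```

```text
t: 36.53
ee_pos: [440.4, 263.5, 47.1]
orientation: [-3.141, -0.013, -0.0]
contact_force: [0.3, -0.4, 0.4]
opening: 85.5
t: 37.03
ee_pos: [440.8, 263.9, 48.5]
orientation: [-3.141, -0.014, -0.004]
contact_force: [-3.9, -4.9, 14.7]
opening: 63.5
```

```bash
python3 -m handwheel '[0,0,0,-3,0,0,0,0,-6,0,0,0,0,-12,0,0,0,0,-15,0,0,0,0,-25,0,0,0,0,-25,0,0,0,0,0,0,0,0,0,0,0]' 60
python3 - <<'E'
from h import *
W=get_image("wrist");s=get_state();print(s["ee_pos"],s["opening"],s["contact_force"],fit(W,(616,170),[(43,2,1)]),fit(W,(616,170),[(15,34,-1)]),fit(W,(616,170),[(30,34,0)]))
cv2.imwrite("pics/w28.png",W["image"]);S=get_image("scene");cv2.imwrite("pics/s28.png",cv2.resize(S["image"][190:310,190:350],None,fx=4,fy=4));T=get_image("top");print(fit(S,(616,170),[(15,34,-1)]),fit(T,(616,170),[(15,34,-1)]))
E
```

```text
t: 37.7
ee_pos: [440.5, 264.0, 134.2]
orientation: [-3.14, -0.014, -0.004]
contact_force: [-0.2, -0.1, -2.6]
opening: 63.3
[439.94972076 263.75580473 132.76766398] 63.322129510447354 [ 0.59429775  0.02668213 -2.00998046] [ 23.8 616.5 171.5] [ 36.4 613.  174.5] [ 32.  615.5 172.5]
[ 33.5 615.5 171. ] [ 15.7 616.5 170.5]
```

View pics/w28.png

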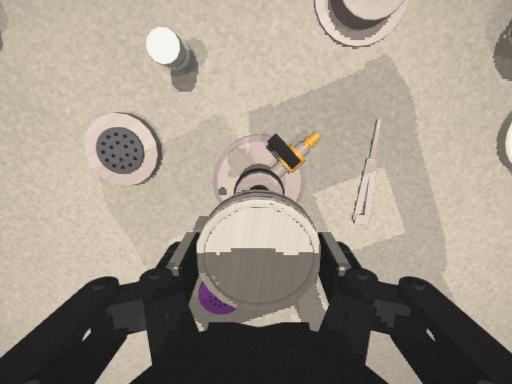

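View pics/s28.png

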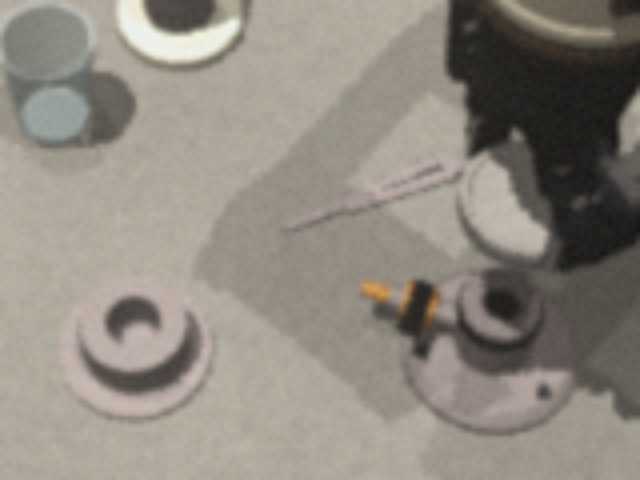

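```bash
python3 -m handwheel '[0,29,15.5,0,0,0,29,15.5,0,0,0,29,15.5,0,0,0,29,15.5,0,0,0,29,15.5,0,0,0,29,13,0,0,0,0,0,0,0,0,0,0,0,0,0,0,0,0,0]'
python3 - <<'E'
from h import *
W=get_image("wrist");s=get_state();print(s["ee_pos"],s["opening"],s["contact_force"],fit(W,(616,170),[(43,2,1)]))
cv2.imwrite("pics/w29.png",W["image"]);S=get_image("scene");cv2.imwrite("pics/s29.png",cv2.resize(S["image"][170:310,170:310],None,fx=4,fy=4))
E
```

```text
t: 38.6
ee_pos: [614.1, 174.7, 131.2]
orientation: [3.142, 0.013, -0.003]
contact_force: [-0.8, 0.0, -3.2]
opening: 62.9
[613.86872918 175.09144836 131.71706168] 63.2711321459543 [-0.16126527  0.32594895 -1.05829685] [  8.3 614.  171.5]
```

View pics/w29.png

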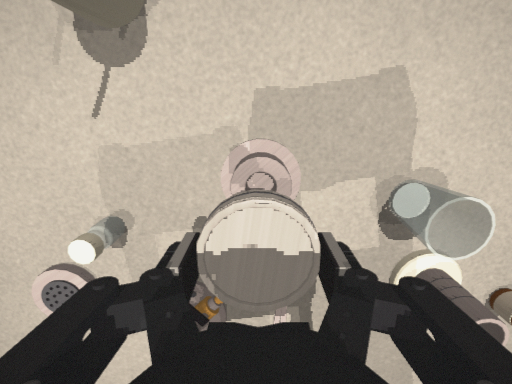

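View pics/s29.png

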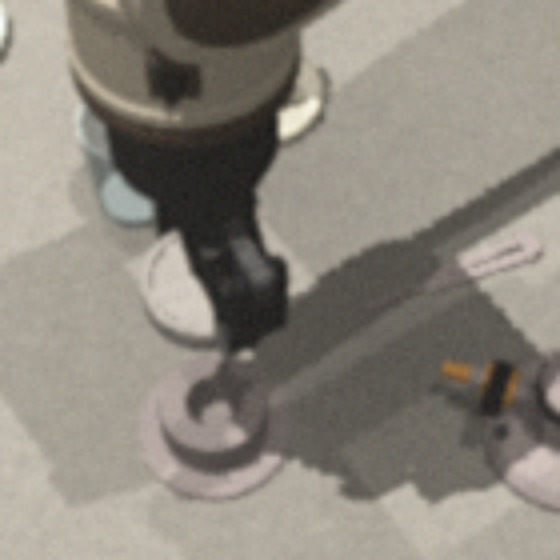

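```bash
python3 -m handwheel '[0,2,4,0,0,0,0,0,30,0,0,0,0,30,0,0,0,0,15,0,0,0,0,7,0,0,0,0,0,0,0,0,0,0,0]'
python3 - <<'E'
from h import *
W=get_image("wrist");s=get_state();print(s["ee_pos"],s["contact_force"],fit(W,(616,170),[(43,2,1)]))
S=get_image("scene");cv2.imwrite("pics/s30.png",cv2.resize(S["image"][170:310,170:310],None,fx=4,fy=4))
E
```

```text
t: 39.28
ee_pos: [617.0, 170.9, 51.5]
orientation: [-3.141, -0.014, -0.001]
contact_force: [0.6, -0.6, -1.8]
opening: 63.2
[617.39308945 170.9763426   52.0355697 ] [-0.04604733 -0.813729   -1.80285699] [ 10.4 622.  178. ]
```

View pics/s30.png

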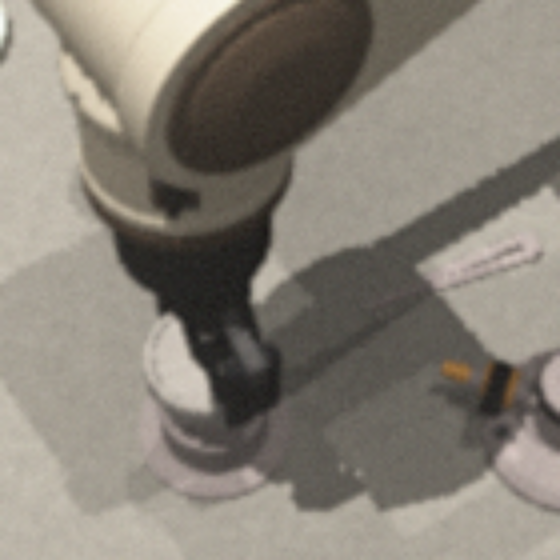

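```bash
python3 -m handwheel '[0,-0.5,0,8,0,0,0,0,6,0,0,0,0,5,0,0,0,0,4,0,0,0,0,0,0,0,0,0,0,0]'; python3 -m handwheel '[0,0,0,1.5,0,0,0,0,1,0,0,0,0,0,0]';python3 -m handwheel '[0,0,0,1,0,0,0,0,0,0]'
```

```text
t: 39.88
ee_pos: [616.1, 170.8, 27.1]
orientation: [-3.142, -0.014, 0.001]
contact_force: [0.8, -0.6, -2.1]
opening: 63.2
t: 40.13
ee_pos: [616.2, 170.8, 24.9]
orientation: [-3.141, -0.014, 0.0]
contact_force: [0.6, -0.1, -2.8]
opening: 63.2
t: 40.3
ee_pos: [616.4, 170.8, 24.7]
orientation: [-3.141, -0.014, -0.001]
contact_force: [-3.7, -0.8, 5.7]
opening: 63.2
```

Seated at TCP 24.7 (24.5 expected). Release and rise.

```bash
python3 -m handwheel '[1,0,0,0,0,1,0,0,0,0,1,0,0,0,0,1,0,0,0,0,1,0,0,0,0,1,0,0,-15,0,1,0,0,-30,0,1,0,0,-40,0,1,0,0,-40,0,1,0,0,-40,0]'; python3 -m handwheel '[1,-30,0,-20,0,1,-30,0,-20,0,1,-30,0,0,0,1,-30,0,0,0,1,0,0,0,0,1,0,0,0,0,1,0,0,0,0]';python3 - <<'E'
from h import *
W=get_image("wrist");s=get_state();print(s["ee_pos"],s["contact_force"],s["opening"]);S=get_image("scene");T=get_image("top")
print("head",fit(W,(616,170),[(33,56,1)]),fit(S,(616,170),[(33,56,1)]))
print("lid",fit(S,(426,-301),[(20.5,13,-1)]),"funnel",fit(S,(493,-26),[(18.5,92,-1)]),"disc",fit(S,(655,-163),[(17,23,-1)]))
print("beaker",fit(S,(594,3),[(29,80,0),(29,0,0)]),"bottle",fit(S,(465,-121),[(17,0,0)]),fit(T,(594,3),[(29,80,0),(29,0,0)]))
cv2.imwrite("pics/w31.png",W["image"]);cv2.imwrite("pics/s31.png",cv2.resize(S["image"][80:310,120:350],None,fx=2.5,fy=2.5))
E
```

```text
t: 41.13
ee_pos: [615.8, 170.7, 190.8]
orientation: [-3.142, -0.014, 0.0]
contact_force: [0.2, 0.2, 0.5]
opening: 85.2
t: 41.72
ee_pos: [496.6, 169.7, 229.2]
orientation: [-3.141, -0.014, -0.001]
contact_force: [1.3, 0.3, 0.5]
opening: 85.1
[496.87759892 169.66289045 228.92797422] [ 1.20565422 -0.14520949 -0.65812386] 85.29256143227164
head [ 53.6 615.5 170. ] [ 40.4 615.5 169.5]
lid [  58.8  425.5 -299.5] funnel [ 27.6 491.  -29. ] disc [  41.   655.5 -164. ]
beaker [ 23.7 597.5  10.5] bottle [  12.5  460.  -113. ] [ 16.9 587.    6.5]
```

View pics/w31.png

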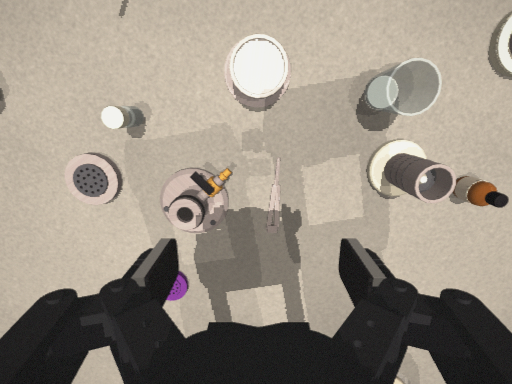

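View pics/s31.png

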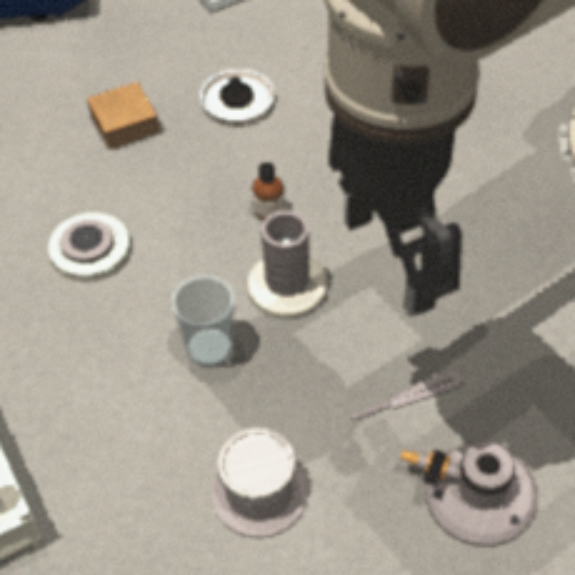

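Run:
```python
from h import *
for th in("bottle","beaker"):
    for c in ("scene",): print(th,search_frame(c,th))
print(job_done())
```

```text
bottle [{'box': [221.0, 145.3, 233.3, 166.3], 'p': 0.49}]
beaker [{'box': [186.9, 188.7, 213.8, 224.9], 'p': 0.57}, {'box': [141.2, 166.2, 171.9, 194.2], 'p': 0.22}]
the job is handed in; nothing more can be done
None
```

I took the filter holder apart from the top down and set every part on its place, in the order asked. It took about 42 s of the 134 s allowed.

- **Lid:** it stands knob up in the dish, 1–2 mm from the middle.
- **Funnel:** it stands upright over the draining post.
- **Disc:** I tilted it by pressing it against the outer edge of the block. It then went into the counterbore low edge first and was laid flat. It sits about 1–1.5 mm off centre.
- **Head:** it sits on the ring stand with its stem in the hole, within about 1 mm of centre.

**Forces:** the wrist force readings stayed at or below about 15 N, and all placings were slow.

**Final pictures:** all four parts are upright on their places, and the gripper is clear of everything. The beaker and the bottle are in the same boxes as at the start, within 2–3 pixels.

**Checks that disagreed:**
- **Fingertips:** they turned out to be 14 mm behind the reported TCP, where `finger_overhang` says 14 mm ahead. The cameras showed this and a light touch on the table confirmed it, so I used the measured value.
- **Disc tilt:** the low edge touched the counterbore floor about 4–5 mm later than I had calculated, so the tilt was less than the planned 15°, or the disc had slipped a little in the grip. A fit of the tilt in the picture was too coarse to settle it, but the pictures after release show the disc flat.
- **Bottle:** the circle fit for it was unreliable and gave a different place at the end. For the bottle I relied on the detector's box and the picture.

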